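Free the samples from a jammed tube shaker

ROBOT

A 6-joint arm with a two-finger parallel gripper is mounted at the origin on the work surface. World frame = base frame: x ahead of the robot, y to its left, z up, the work surface at z = 0. Lengths are in m, angles in rad, forces in N, time in s.
With the tool pointing down it reaches from about 0.375 to 0.9 m from the base axis. Payload 3.1 kg.
Tool frame: the origin (TCP) lies midway between the tips of the shut fingers; the grasp point (between the pads) lies 19 mm behind it; z points along the fingers, y is the line along which they close (so a half turn about z gives the same grasp; the last joint's range is limited). The gripper opens to 85 mm and grips with 20 to 120 N. Pads are 22 mm wide; open, the fingers measure 114 mm over their backs; the gripper's body (76 mm by 85 mm) begins 54 mm behind the grasp point. The pads swing forward as they close: fully open they stand 13 mm farther back than shut.
Start: joints at [1.083, 0.527, 1.433, -0, 1.181, -0.178], TCP at [0.19, 0.595, 0.231] pointing down, gripper open.
Joint ranges: [-3.08, 3.08], [-0.75, 2.2], [0.22, 2.44], [-1.43, 4.57], [0, 2.65], [-2.85, 2.85]. Speed limits (rad/s): [2.79, 2.79, 3.14, 3.14, 3.14, 3.14].

INTERFACE

Orientations are given as a unit quaternion [x, y, z, w].
In Python, from station import manip gives the robot as it stands. The module is installed in compiled form; this text tells all that it offers.
- The arm moves only by the tool apply_moves, never from a script. Its arguments are lists of equal length, an entry for each row: "claw": the gripper's target within -1 to 1 (fully open at 1, half-way at 0, shut at -1); "travel": the shift along the tool's x, y, z scaled (see below), a list of three; "turn": the turn, a rotation vector about the tool's x, y, z scaled (see below), a list of three. In form: {"claw": [claw, ...], "travel": [[dx, dy, dz], ...], "turn": [[rx, ry, rz], ...]}. A call has 1 to 5 rows; each row is the pose to reach, as a shift and turn from the pose commanded when the call began, along the tool's axes at that moment, turning the shorter way round; what a row does not reach only later rows make up. The controller multiplies each number of a shift by 800 mm and each number of a turn by 180 degrees. A row lasts 1/12 s, in which the tool goes at most 41.7 mm and 7.16 degrees, less where a joint would pass 70% of its speed; a pose out of reach is approached as far as the arm can. A call with a number of a shift or a turn outside -1 to 1 is refused whole. A call with a gripper value outside its range is refused whole. The fingers move at their own pace and stop on an object; "newtons" is the grip in N (left out, the last holds). Time passes only in rows, so rows that repeat a pose let the fingers close. It gives the time, the measured TCP pose, the force, the opening and the grip force at its end, in the units of the state.
- manip.sense(): the state, without advancing time (a new reading comes with each control period).
- manip.snapshot(name): name is "scene" or "top" or "wrist"; returns a dict with "pixels" (480x640x3 uint8, red, green, blue), "depth" (480x640 float32, m along the optical axis (not along the pixel's ray), 0 where there is no reading), "intrinsics" (3x3 intrinsics, pixels), "R" (3x3) and "t" (3): a world point X has camera coordinates R X + t. Camera axes: x right, y down, z forward; pixel columns grow to the right and rows downward; lengths in m; the calibration is good to about 2 mm. A picture is of the moment at which its call begins.
- manip.sign_off(): hands the job in; it is judged then, once.
The state is a dict: "t": time; "q": joint angles; "qd": joint speeds; "tau": joint torques, N m; "tcp_pos": TCP position; "tool_rot": TCP orientation; "force": force on the tool from outside, world axes, zero at the start; "ft_torque": the same for the moment, N m; "finger_gap": opening from 0.0 (shut) to 1.0 (fully open); "gripper_force": force on a finger pad.
Only numpy, scipy, OpenCV 4.12 (cv2) and the standard library are available. Lean on these libraries where they do the work, as an engineer would, in place of code of your own. Each camera call takes 0.05 s, during which the arm holds its last target. There are 200 camera calls.

TASK

The lid lock of the heated tube shaker has failed with samples inside. Take the release pin from its stand, push it down the yellow-ringed hole until the hidden latch lets go and the hood springs open, and put the pin back in its stand. Lay every tube from the shaker on its side in the rocker, each in a notch of its own, level and centred across the two blue rails, and once they all lie there press the rocker's green start button; leave the hood open and the other things on the bench where they are.

Things in the scene. Friction and masses are not known exactly. Their poses are not given: they have to be found in the camera images.
- pin: Release pin, 140 mm long, 50 g: a bare steel rod 6 mm thick and 70 mm long, above it a yellow round handle 14 mm thick and 60 mm long, on top a black button 22 mm wide and 10 mm high. Origin at the tip of the rod, z along the pin towards the handle. It starts upright in its stand, the tip on the floor of the hole, 5 mm above the bench
- stand_hole (a point): Mouth of the blue pin stand, 55 mm above the bench (fixed block 60 x 60 mm, 43 mm high, on a 72 mm square rubber foot, with a funnel 12 mm high on top): the funnel narrows from 24 mm at this mouth to a straight round hole 9 mm wide, whose floor is 50 mm below the mouth. z up
- release_hole (a point): Mouth of the release hole in the white front deck of the shaker, 100 mm above the bench, with a yellow ring 27 mm wide round it: 13 mm wide, straight down through a 5 mm deck. A red sprung pad lies 30 mm below the mouth; pushed 8 to 10 mm further down (about 5 to 10 N; it stops at about 13 mm) it frees the hood. x of this point points to the back of the shaker, where the hood stands (its front wall is 75 mm from the hole), z up
- hood (a joint): Hinge of the clear hood over the tubes (190 x 178 mm, 108 mm high, its top 209 mm above the bench; hinge along the shaker's back edge, 118 mm above the bench, 165 mm behind the shaker's origin): 0 shut and latched, 1.85 rad fully open, leaning back behind the block. Once unlatched a spring swings it fully open in about 2 s and keeps it there (its upper edge then 0.32 m above the bench)
- shaker: The heated tube shaker, fixed to the bench: white body 325 mm (x, from 150 mm before to 175 mm behind the origin) by 210 mm (y), 100 mm high. Origin on its underside, x towards its back, z up. In it, centred 52 mm behind the origin, an aluminium block 150 x 150 mm whose top is 125 mm above the bench, with four wells on a 66 mm square grid, 33 mm wide and 50 mm deep (well floor 75 mm above the bench)
- tube1: Sample tube, 112 mm long, 60 g, absent in some starts: white body 30 mm thick and 98 mm long, conical over the last 10 mm of its foot, and at its top an orange screw cap with six flats, 14 mm long, 31 mm over the flats and 36 mm over the corners. Origin on its axis in the middle of the white body (49 mm from the foot), z along the axis towards the cap. It starts upright in the front left well of the shaker (shaker x 19 mm, y 33 mm), standing 62 mm out of the block
- tube2: Sample tube, 112 mm long, 60 g, absent in some starts: white body 30 mm thick and 98 mm long, conical over the last 10 mm of its foot, and at its top an orange screw cap with six flats, 14 mm long, 31 mm over the flats and 36 mm over the corners. Origin on its axis in the middle of the white body (49 mm from the foot), z along the axis towards the cap. It starts upright in the front right well of the shaker (shaker x 19 mm, y -33 mm), standing 62 mm out of the block
- tube3: Sample tube, 112 mm long, 60 g, absent in some starts: white body 30 mm thick and 98 mm long, conical over the last 10 mm of its foot, and at its top an orange screw cap with six flats, 14 mm long, 31 mm over the flats and 36 mm over the corners. Origin on its axis in the middle of the white body (49 mm from the foot), z along the axis towards the cap. It starts upright in the back left well of the shaker (shaker x 85 mm, y 33 mm), standing 62 mm out of the block
- tube4: Sample tube, 112 mm long, 60 g, absent in some starts: white body 30 mm thick and 98 mm long, conical over the last 10 mm of its foot, and at its top an orange screw cap with six flats, 14 mm long, 31 mm over the flats and 36 mm over the corners. Origin on its axis in the middle of the white body (49 mm from the foot), z along the axis towards the cap. It starts upright in the back right well of the shaker (shaker x 85 mm, y -33 mm), standing 62 mm out of the block
- cradle (a point): Middle of the rocker's cradle, at the height of the axes of tubes lying in it, 106 mm above the bench. Two blue rails, 8 mm thick, run along x at y = -26 and +26 mm, each with four V notches (90 degrees, 20 mm deep); tubes lie along y. Rails' tops 105 mm, black platform (150 mm wide) 72 mm above the bench. The rocker is fixed, 290 mm long, its start button on the low strip at the -x end; z up
- notch1 (a point): Where the middle of a tube's white body lies when it is seated and centred in notch 1 of the rocker (cradle x -93 mm); same axes as the cradle
- notch2 (a point): Where the middle of a tube's white body lies when it is seated and centred in notch 2 of the rocker (cradle x -31 mm); same axes as the cradle
- notch3 (a point): Where the middle of a tube's white body lies when it is seated and centred in notch 3 of the rocker (cradle x 31 mm); same axes as the cradle
- notch4 (a point): Where the middle of a tube's white body lies when it is seated and centred in notch 4 of the rocker (cradle x 93 mm); same axes as the cradle
- start_top (a point): Top of the rocker's round green start button, 20 mm wide, on the rocker's front strip facing up; pressing straight down moves it 5 mm at up to 4 N, and it springs back
- start (a joint): Travel of the start button in m: 0 up, 0.005 fully pressed
- jar: Bystander: amber jar, 60 mm wide, 75 mm high; origin at the middle of its underside
- beaker: Bystander: glass beaker, 72 mm wide, 100 mm high; origin at the middle of its underside
- wash_bottle: Bystander: white bottle with a red cap, 60 mm wide, 150 mm high; origin at the middle of its underside
- spatula: Bystander: spatula lying on the bench, 170 mm long
- dish: Bystander: white dish, 90 mm wide, 30 mm high; origin at the middle of its underside

How it is judged:
By the outcome, as a careful person would: the job done as asked, in the order asked, and still so for the second after the job is handed in, with the robot touching nothing.
Of tube1, tube2, tube3, tube4 only 3 to 4 are there at a start; the rules pass over those that are not, and their reading is None.
At some moment in a run one of tube1, tube2, tube3, tube4 may be knocked a few centimetres aside while the robot is not near it.
Once in a run the grip may slacken for a moment while it holds something.
It also fails if it takes over 210 s, if anything falls off the work surface, if the arm or the gripper's body presses on something with over 40 N, if the wrist force passes 120 N, or if a joint passes its speed limit or range.

## Working session

There is one attempt and no reset: what is moved stays moved. The work goes in short steps, Python scripts to look and compute and a tool call to move; the robot and the scene stay as the last step left them, time stands still between calls to the robot, and variables do not carry over. Pictures are saved under pics/ and viewed, at most 17 in all, crops included, and the job is handed in when it is done.

Besides the shell and the picture viewer there is one more tool, called after "Call:" by a JSON object that holds its "name" and its "arguments", one argument or row to a line. apply_moves: Moves the arm, as the interface text tells. Shifts and turns lie within -1 to 1; 1 stands for 800 mm of shift or 180 degrees of turn. Its arguments: {"type":"object","properties":{"claw":{"type":"array","items":{"type":"number"}},"travel":{"type":"array","items":{"type":"array","items":{"type":"number"}}},"turn":{"type":"array","items":{"type":"array","items":{"type":"number"}}},"newtons":{"type":"number"}},"required":["claw","travel","turn"]}

```bash
mkdir -p pics; cat > h.py <<'E'
import numpy as np, cv2
from station import manip
from scipy.spatial.transform import Rotation as R
def snap(n,save=None):
    s=manip.snapshot(n)
    if save: cv2.imwrite('pics/'+save+'.png',cv2.cvtColor(s['pixels'],cv2.COLOR_RGB2BGR))
    return s
def ray(s,u,v,z):
    "cast pixels onto the plane at height z"
    d=s['R'].T@np.linalg.inv(s['intrinsics'])@np.array([u,v,1.]); c=-s['R'].T@s['t']
    return c+d*(z-c[2])/d[2]
def cloud(s):
    v,u=np.mgrid[:480,:640]; d=s['depth']
    p=np.stack([u*d,v*d,d],-1)@np.linalg.inv(s['intrinsics']).T
    return (p-s['t'])@s['R']
def mask(s,h0,h1,smin=90,vmin=60):
    h=cv2.cvtColor(s['pixels'],cv2.COLOR_RGB2HSV)
    return cv2.inRange(h,(h0,smin,vmin),(h1,255,255))
def blobs(m,amin=20):
    n,l,st,c=cv2.connectedComponentsWithStats(m)
    return [(st[i,4],c[i].round(1),st[i,:4]) for i in range(1,n) if st[i,4]>=amin]
def delta(pos,Rm=None):
    "numbers for the move from present measured pose to TCP pos / rotation matrix"
    st=manip.sense(); T=R.from_quat(st['tool_rot'])
    tr=T.inv().apply(np.array(pos)-st['tcp_pos'])/0.8
    tu=(T.inv()*R.from_matrix(Rm)).as_rotvec()/np.pi if Rm is not None else np.zeros(3)
    return tr.round(4),tu.round(4)
def down(a):
    "tool down with finger line (tool y) at world angle a"
    y=np.array([np.cos(a),np.sin(a),0]);z=np.array([0,0,-1.]);return np.stack([np.cross(y,z),y,z],1)
E
python3 - <<'E'
from h import *
for n in('scene','top','wrist'):
    s=snap(n,n+'0'); print(n,s['intrinsics'][0,0],(-s['R'].T@s['t']).round(3),s['R'].round(2).tolist())
s=manip.sense();print(s)
E
```

```text
scene 456.0401998388117 [ 1.051 -0.441  0.849] [[0.64, 0.77, 0.01], [0.57, -0.47, -0.68], [-0.52, 0.43, -0.74]]
top 445.7912612640431 [ 0.381 -0.006  1.377] [[0.02, -1.0, -0.02], [-0.99, -0.02, -0.12], [0.12, 0.02, -0.99]]
wrist 345.7722381435592 [0.113 0.62  0.374] [[0.3, 0.95, -0.0], [0.9, -0.29, 0.31], [0.3, -0.1, -0.95]]
{'t': 0.15, 'q': array([ 1.08352740e+00,  5.28259463e-01,  1.43359501e+00, -1.44099511e-05,
        1.18139174e+00, -1.78490110e-01]), 'qd': array([-1.91581104e-03, -2.29445740e-03, -2.90454746e-03,  2.16468282e-04,
        1.10365836e-03,  4.36505404e-05]), 'tau': array([ 8.38045271e-04, -4.42745268e+01, -1.78276545e+01, -2.13221047e-04,
        5.61763445e-03, -4.49128478e-06]), 'tcp_pos': array([0.18964818, 0.59496673, 0.23055834]), 'tool_rot': array([ 1.53774037e-01,  9.88105694e-01, -7.83574752e-04, -2.63867030e-04]), 'force': array([-0.03812903, -0.13558478, -0.02965561]), 'ft_torque': array([ 0.03817024, -0.0285064 ,  0.05268546]), 'gripper_force': 0.0, 'finger_gap': 0.9998938662750197}
```

View pics/top0.png

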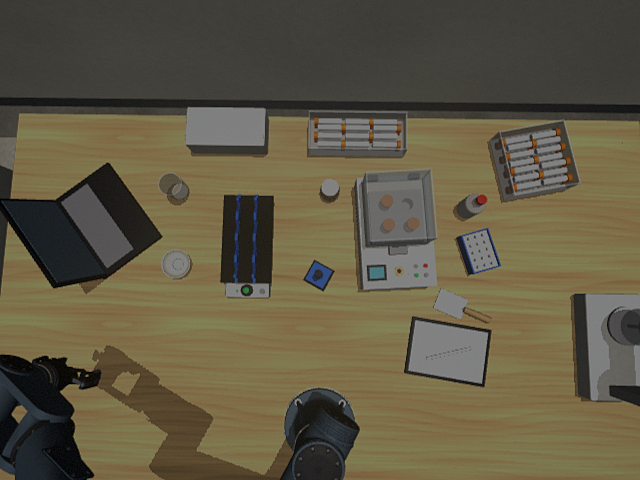

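View pics/scene0.png

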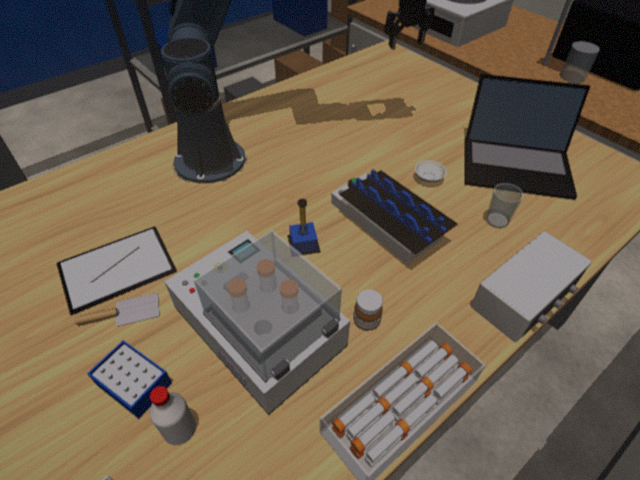

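Top view: rocker at (247,245) with its button at (246,290), stand and pin at (319,274), shaker at (395,235) with ring at (399,271). There are three orange caps, at (386,201), (390,226) and (411,225), so the back right tube (tube4) is absent. The scene view agrees.

```bash
python3 - <<'E'
from h import *
s=snap('top'); C=cloud(s)
def roi(m,x0,x1,y0,y1):
    k=np.zeros_like(m);k[y0:y1,x0:x1]=m[y0:y1,x0:x1];return k
print('ring',[(a,c,ray(s,*c,.1).round(4)) for a,c,_ in blobs(roi(mask(s,20,35,100,100),385,412,260,282),8)])
print('green',[(a,c,C[int(c[1]),int(c[0])].round(3),ray(s,*c,C[int(c[1]),int(c[0]),2]).round(4)) for a,c,_ in blobs(roi(mask(s,45,85,90,50),228,265,280,300),8)])
b=mask(s,108,130,120,50)
for n,r in(('railL',(228,246,190,283)),('railR',(249,266,190,283)),('stand',(295,345,255,295))):
    v,u=np.nonzero(roi(b,*r)); z=.095 if n!='stand' else .045
    P=np.array([ray(s,*p,z)[:2] for p in zip(u,v)]); c=P.mean(0); w,V=np.linalg.eigh(np.cov(P.T)); d=V[:,1]; q=(P-c)@d
    print(n,len(P),c.round(4),'mid',(c+d*(q.max()+q.min())/2).round(4),np.ptp(q).round(3),'ang',np.degrees(np.arctan2(d[1],d[0])).round(2))
print('caps',[(a,c,ray(s,*c,.187).round(4)) for a,c,_ in blobs(roi(mask(s,3,18,50,80),365,430,180,240),30)])
s2=snap('scene');
print('caps scene',[(a,c,ray(s2,*c,.187).round(4)) for a,c,_ in blobs(roi(mask(s2,3,18,60,80),220,305,250,340),30)])
print('yellow scene',[(a,c,ray(s2,*c,.105).round(4)) for a,c,_ in blobs(roi(mask(s2,20,35,90,50),290,320,190,245),10)],)
v,u=np.nonzero(roi((s['pixels'].max(2)<45).astype(np.uint8),310,328,265,285));print('pin top',u.mean(),v.mean(),ray(s,u.mean(),v.mean(),.145),len(u))
E
```

```text
ring [(np.int32(28), array([398.7, 270.7]), array([ 0.4518, -0.2191,  0.1   ]))]
green [(np.int32(37), array([245.5, 289.9]), array([0.392, 0.225, 0.066]), array([0.3894, 0.223 , 0.0664]))]
railL 261 [0.5373 0.2497] mid [0.5387 0.2497] 0.255 ang -179.65
railR 260 [0.5395 0.1976] mid [0.5396 0.1976] 0.255 ang -179.7
stand 349 [0.4389 0.0106] mid [0.4392 0.0107] 0.083 ang -159.42
caps [(np.int32(126), array([386.7, 200.4]), array([ 0.6369, -0.1728,  0.187 ])), (np.int32(130), array([412.8, 223.1]), array([ 0.5757, -0.2429,  0.187 ])), (np.int32(128), array([388.3, 224.3]), array([ 0.5714, -0.1771,  0.187 ]))]
caps scene [(np.int32(250), array([265.4, 267.5]), array([ 0.578 , -0.1791,  0.187 ])), (np.int32(274), array([236.7, 287.1]), array([ 0.5825, -0.2445,  0.187 ])), (np.int32(275), array([288.5, 288.4]), array([ 0.6434, -0.1746,  0.187 ]))]
yellow scene [(np.int32(200), array([304.3, 212. ]), array([0.4403, 0.0186, 0.105 ])), (np.int32(37), array([316.7, 221.2]), array([0.482, 0.022, 0.105]))]
pin top 317.36 276.68 [0.42879863 0.01204201 0.145     ] 25
```

```bash
cat >> h.py <<'E'
def plan(wps,step=38.,ang=6.8,pose=None):
    "wps: list of (pos,Rm); prints one line per call of 5 rows (rows all equal): travel, turn"
    st=manip.sense(); p,T=(st['tcp_pos'],R.from_quat(st['tool_rot'])) if pose is None else (np.array(pose[0]),R.from_matrix(pose[1]))
    i=0
    for P,M in wps:
        P=np.array(P,float); Q=R.from_matrix(M) if M is not None else T
        rv=(T.inv()*Q).as_rotvec(); n=max(1,int(np.ceil(max(np.linalg.norm(P-p)*1000/step,np.degrees(np.linalg.norm(rv))/ang)/5)))
        cp,cT=p,T
        for k in range(1,n+1):
            np_=p+(P-p)*k/n; nT=T*R.from_rotvec(rv*k/n)
            print(i,(cT.inv().apply(np_-cp)/.8).round(4).tolist(),((cT.inv()*nT).as_rotvec()/np.pi).round(4).tolist()); i+=1
            cp,cT=np_,nT
        p,T=P,Q
def log():
    import json
    st=manip.sense(); open('log.jsonl','a').write(json.dumps([st['q'].tolist(),st['tcp_pos'].tolist(),st['tool_rot'].tolist()])+'\n')
    print('t',round(st['t'],2),'tcp',st['tcp_pos'].round(4),'q',st['q'].round(2),'F',st['force'].round(1),'gap',round(st['finger_gap'],3),'gf',round(st['gripper_force'],1))
    return st
E
python3 - <<'E'
from h import *
log(); plan([((.437,.012,.28),down(np.pi/2))])
E
```

```text
t 0.25 tcp [0.1898 0.5951 0.2308] q [ 1.08  0.53  1.43 -0.    1.18 -0.18] F [-0.2  0.5  0.6] gap 0.998 gf 0.0
0 [-0.129, -0.1501, -0.0152] [-0.0001, -0.0, -0.0246]
1 [-0.117, -0.1596, -0.0153] [-0.0001, -0.0, -0.0246]
2 [-0.1044, -0.1682, -0.0153] [-0.0001, -0.0, -0.0246]
3 [-0.0911, -0.1757, -0.0153] [-0.0001, -0.0, -0.0246]
```

Call:
{"name": "apply_moves", "arguments": {
  "claw": [0,0,0,0,0],
  "travel": [
    [-0.129,-0.15,-0.0155],
    [-0.129,-0.15,-0.0155],
    [-0.129,-0.15,-0.0155],
    [-0.129,-0.15,-0.0155],
    [-0.129,-0.15,-0.0155]
  ],
  "turn": [
    [0,0,-0.0246],
    [0,0,-0.0246],
    [0,0,-0.0246],
    [0,0,-0.0246],
    [0,0,-0.0246]
  ]
}}

```text
t: 0.67
tcp_pos: [0.2527, 0.4446, 0.2438]
tool_rot: [0.117, 0.993, -0.002, -0.0]
force: [0.2, -0.3, 0.7]
finger_gap: 0.503
gripper_force: 0.0
```

Call:
{"name": "apply_moves", "arguments": {
  "claw": [0,0,0,0,0],
  "travel": [
    [-0.117,-0.16,-0.0155],
    [-0.117,-0.16,-0.0155],
    [-0.117,-0.16,-0.0155],
    [-0.117,-0.16,-0.0155],
    [-0.117,-0.16,-0.0155]
  ],
  "turn": [
    [0,0,-0.0246],
    [0,0,-0.0246],
    [0,0,-0.0246],
    [0,0,-0.0246],
    [0,0,-0.0246]
  ]
}}

```text
t: 1.08
tcp_pos: [0.3155, 0.3, 0.2566]
tool_rot: [0.08, 0.997, -0.001, 0.001]
force: [0.2, -0.2, 0.2]
finger_gap: 0.496
gripper_force: 0.0
```

Call:
{"name": "apply_moves", "arguments": {
  "claw": [0,0,0,0,0],
  "travel": [
    [-0.104,-0.168,-0.0155],
    [-0.104,-0.168,-0.0155],
    [-0.104,-0.168,-0.0155],
    [-0.104,-0.168,-0.0155],
    [-0.104,-0.168,-0.0155]
  ],
  "turn": [
    [0,0,-0.0246],
    [0,0,-0.0246],
    [0,0,-0.0246],
    [0,0,-0.0246],
    [0,0,-0.0246]
  ]
}}

```text
t: 1.5
tcp_pos: [0.3788, 0.1547, 0.2694]
tool_rot: [0.041, 0.999, -0.001, 0.002]
force: [0.7, 0.1, 0.5]
finger_gap: 0.502
gripper_force: 0.0
```

Call:
{"name": "apply_moves", "arguments": {
  "claw": [0,0,0,0,0],
  "travel": [
    [-0.091,-0.176,-0.0155],
    [-0.091,-0.176,-0.0155],
    [-0.091,-0.176,-0.0155],
    [-0.091,-0.176,-0.0155],
    [-0.091,-0.176,-0.0155]
  ],
  "turn": [
    [0,0,-0.0246],
    [0,0,-0.0246],
    [0,0,-0.0246],
    [0,0,-0.0246],
    [0,0,-0.0246]
  ]
}}

```text
t: 1.92
tcp_pos: [0.4414, 0.008, 0.2818]
tool_rot: [0.002, 1.0, -0.001, 0.003]
force: [0.0, 0.8, 0.2]
finger_gap: 0.502
gripper_force: 0.0
```

```bash
python3 - <<'E'
from h import *
log(); s=snap('wrist','w1')
print((-s['R'].T@s['t']).round(4))
E
```

```text
t 1.92 tcp [0.4414 0.008  0.2818] q [-0.23  0.21  1.81 -0.    1.12 -1.8 ] F [0.  0.8 0.2] gap 0.502 gf 0.0
[0.3604 0.0091 0.4247]
```

View pics/w1.png

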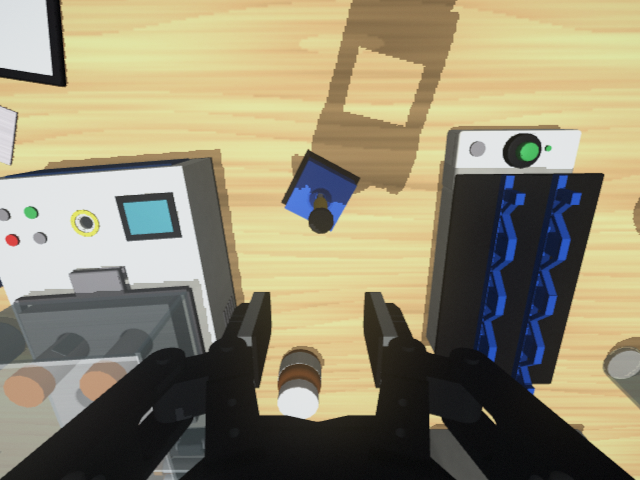

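The wrist view shows the stand with the pin's black top at (320,219), the ring at (85,222) and the green button at (529,151).

```bash
python3 - <<'E'
from h import *
s=snap('wrist'); C=cloud(s)
def roi(m,x0,x1,y0,y1):
    k=np.zeros_like(m);k[y0:y1,x0:x1]=m[y0:y1,x0:x1];return k
Z=C[...,2]; 
m=roi(((s['depth']>0)&(Z>.135)&(Z<.16)).astype(np.uint8),290,350,190,245)
P=C[m>0]; print('pin top',blobs(m,5),np.median(P,0).round(4),[ray(s,*c,.145).round(4) for a,c,_ in blobs(m,20)])
m=roi(mask(s,20,35,90,60),60,110,200,245); v,u=np.nonzero(m); e=cv2.minEnclosingCircle(np.stack([u,v],1).astype(np.float32)); print('ring',e,ray(s,*e[0],.1).round(4))
b=roi(mask(s,105,130,120,40),275,370,140,240); 
for lo,hi in((.035,.047),(.047,.06)):
    q=b.astype(bool)&(Z>lo)&(Z<hi); print(lo,q.sum(),C[q].mean(0).round(4),((C[q].max(0)+C[q].min(0))/2).round(4))
g=roi(mask(s,45,85,90,50),500,560,130,170);print('btn',[(a,c,C[int(c[1]),int(c[0])].round(4)) for a,c,_ in blobs(g,20)])
E
```

```text
pin top [(np.int32(527), array([316.6, 223.6]), array([304, 211,  26,  26], dtype=int32))] [0.4389 0.0105 0.1456] [array([0.439 , 0.0102, 0.145 ])]
ring ((81.5, 225.5), 15.116316795349121) [ 0.453  -0.2198  0.1   ]
0.035 1939 [0.4336 0.0102 0.0438] [0.4396 0.0106 0.042 ]
0.047 195 [0.4381 0.0073 0.0542] [0.4387 0.0099 0.0526]
btn [(np.int32(358), array([523.6, 154.3]), array([0.3895, 0.2201, 0.0636])), (np.int32(26), array([544.1, 151. ]), array([0.388 , 0.252 , 0.0461]))]
```

```bash
python3 - <<'E'
from h import *
log(); plan([((.439,.0104,.2),down(np.pi/2)),((.439,.0104,.09),None)])
E
```

```text
t 2.02 tcp [0.4375 0.0122 0.2808] q [-0.23  0.2   1.81  0.    1.12 -1.8 ] F [ 0.7 -0.1  0.4] gap 0.498 gf 0.0
0 [-0.0018, -0.0023, 0.101] [0.0003, -0.0, -0.0006]
1 [0.0, 0.0, 0.1375] [0.0, 0.0, 0.0]
```

Call:
{"name": "apply_moves", "arguments": {
  "claw": [0,0,0,0,0],
  "travel": [
    [-0.0018,-0.0023,0.101],
    [-0.0018,-0.0023,0.101],
    [-0.0018,-0.0023,0.101],
    [-0.0018,-0.0023,0.101],
    [-0.0018,-0.0023,0.101]
  ],
  "turn": [
    [0,0,0],
    [0,0,0],
    [0,0,0],
    [0,0,0],
    [0,0,0]
  ]
}}

```text
t: 2.43
tcp_pos: [0.4387, 0.0114, 0.2012]
tool_rot: [-0.001, 1.0, 0.0, 0.001]
force: [-0.4, -0.7, -0.2]
finger_gap: 0.503
gripper_force: 0.0
```

Call:
{"name": "apply_moves", "arguments": {
  "claw": [0,0,0,0,0],
  "travel": [
    [0,0,0.04],
    [0,0,0.08],
    [0,0,0.12],
    [0,0,0.1375],
    [0,0,0.1375]
  ],
  "turn": [
    [0,0,0],
    [0,0,0],
    [0,0,0],
    [0,0,0],
    [0,0,0]
  ]
}}

```text
t: 2.85
tcp_pos: [0.4385, 0.0108, 0.0898]
tool_rot: [-0.0, 1.0, 0.0, -0.0]
force: [-0.5, -0.1, 0.1]
finger_gap: 0.498
gripper_force: 0.0
```

Call:
{"name": "apply_moves", "arguments": {
  "claw": [-1,-1,-1,-1,-1],
  "travel": [
    [0,0,0],
    [0,0,0],
    [0,0,0],
    [0,0,0],
    [0,0,0]
  ],
  "turn": [
    [0,0,0],
    [0,0,0],
    [0,0,0],
    [0,0,0],
    [0,0,0]
  ],
  "newtons": 80
}}

```text
t: 3.27
tcp_pos: [0.4399, 0.01, 0.092]
tool_rot: [-0.0, 1.0, -0.0, 0.002]
force: [-0.4, 0.2, 9.4]
finger_gap: 0.17
gripper_force: 77.5
```

Call:
{"name": "apply_moves", "arguments": {
  "claw": [-1,-1,-1,-1,-1],
  "travel": [
    [0,0,0],
    [0,0,0],
    [0,0,0],
    [0,0,0],
    [0,0,0]
  ],
  "turn": [
    [0,0,0],
    [0,0,0],
    [0,0,0],
    [0,0,0],
    [0,0,0]
  ]
}}

```text
t: 3.68
tcp_pos: [0.44, 0.0099, 0.092]
tool_rot: [-0.0, 1.0, -0.0, 0.002]
force: [0.3, 1.4, 7.5]
finger_gap: 0.174
gripper_force: 77.5
```

```bash
python3 - <<'E'
from h import *
log(); plan([((.439,.0104,.245),down(np.pi/2)),((.453,-.2195,.245),None)])
E
```

```text
t 3.68 tcp [0.44   0.0099 0.092 ] q [-0.23  0.54  2.01  0.    0.58 -1.8 ] F [0.3 1.4 7.5] gap 0.174 gf 77.5
0 [0.0003, 0.0004, -0.1913] [-0.0003, 0.0016, 0.0]
1 [-0.0088, -0.1437, 0.0] [0.0, 0.0, 0.0]
2 [-0.0088, -0.1437, 0.0] [0.0, 0.0, 0.0]
```

Call:
{"name": "apply_moves", "arguments": {
  "claw": [-1,-1,-1,-1,-1],
  "travel": [
    [0,0,-0.03],
    [0,0,-0.08],
    [0,0,-0.12],
    [0,0,-0.16],
    [0,0,-0.193]
  ],
  "turn": [
    [0,0,0],
    [0,0,0],
    [0,0,0],
    [0,0,0],
    [0,0,0]
  ]
}}

```text
t: 4.1
tcp_pos: [0.4385, 0.0103, 0.2478]
tool_rot: [-0.0, 1.0, -0.0, 0.002]
force: [-0.4, -0.9, -1.3]
finger_gap: 0.173
gripper_force: 79.0
```

Call:
{"name": "apply_moves", "arguments": {
  "claw": [-1,-1,-1,-1,-1],
  "travel": [
    [-0.002,-0.03,0],
    [-0.004,-0.06,0],
    [-0.006,-0.09,0],
    [-0.008,-0.12,0],
    [-0.0088,-0.1437,0]
  ],
  "turn": [
    [0,0,0],
    [0,0,0],
    [0,0,0],
    [0,0,0],
    [0,0,0]
  ]
}}

```text
t: 4.52
tcp_pos: [0.4455, -0.1063, 0.2457]
tool_rot: [0.0, 1.0, -0.001, 0.001]
force: [0.4, 0.8, -0.2]
finger_gap: 0.171
gripper_force: 79.0
```

Call:
{"name": "apply_moves", "arguments": {
  "claw": [-1,-1,-1,-1,-1],
  "travel": [
    [-0.002,-0.03,0],
    [-0.004,-0.06,0],
    [-0.006,-0.09,0],
    [-0.0088,-0.1437,0],
    [-0.0088,-0.1437,0]
  ],
  "turn": [
    [0,0,0],
    [0,0,0],
    [0,0,0],
    [0,0,0],
    [0,0,0]
  ]
}}

```text
t: 4.93
tcp_pos: [0.4541, -0.2266, 0.246]
tool_rot: [0.002, 1.0, -0.004, 0.002]
force: [1.1, 0.2, 0.3]
finger_gap: 0.173
gripper_force: 79.0
```

Call:
{"name": "apply_moves", "arguments": {
  "claw": [-1,-1,-1],
  "travel": [
    [0,0,0],
    [0,0,0],
    [0,0,0]
  ],
  "turn": [
    [0,0,0],
    [0,0,0],
    [0,0,0]
  ]
}}

```text
t: 5.18
tcp_pos: [0.4518, -0.2184, 0.2447]
tool_rot: [-0.0, 1.0, 0.0, -0.0]
force: [-0.9, 0.6, -0.7]
finger_gap: 0.173
gripper_force: 79.0
```

```bash
python3 - <<'E'
from h import *
log(); s=snap('wrist'); C=cloud(s)
cv2.imwrite('pics/w2.png',cv2.resize(cv2.cvtColor(s['pixels'],cv2.COLOR_RGB2BGR)[180:420,200:440],None,fx=2.4,fy=2.4))
v,u=np.nonzero(mask(s,20,35,90,60)); k=(abs(C[v,u,2]-.1)<.006); u,v=u[k],v[k]
e=cv2.fitEllipse(np.stack([u,v],1).astype(np.float32)); print('ring',e,len(u),C[v,u].mean(0),ray(s,*e[0],.1).round(4))
tip=s['intrinsics']@(s['R']@(np.array(manip.sense()['tcp_pos'])-[0,0,.087])+s['t']);print('tip exp px',tip[:2]/tip[2])
t=snap('top'); b=mask(t,20,35,100,100)[260:282,385:412]; v,u=np.nonzero(b); print('top ring',ray(t,u.mean()+385,v.mean()+260,.1))
E
```

```text
t 5.18 tcp [ 0.4518 -0.2184  0.2447] q [-0.67  0.35  1.72  0.    1.08 -2.25] F [-0.9  0.6 -0.7] gap 0.173 gf 79.0
ring ((315.88714599609375, 223.21279907226562), (26.734477996826172, 27.742935180664062), 88.80815887451172) 358 [ 0.45282315 -0.21898183  0.10173804] [ 0.4533 -0.2192  0.1   ]
tip exp px [317.02595034 243.69381021]
top ring [nan nan nan]<stdin>:7: RuntimeWarning: Mean of empty slice.
  ret = ret.dtype.type(ret / rcount)
```

View pics/w2.png

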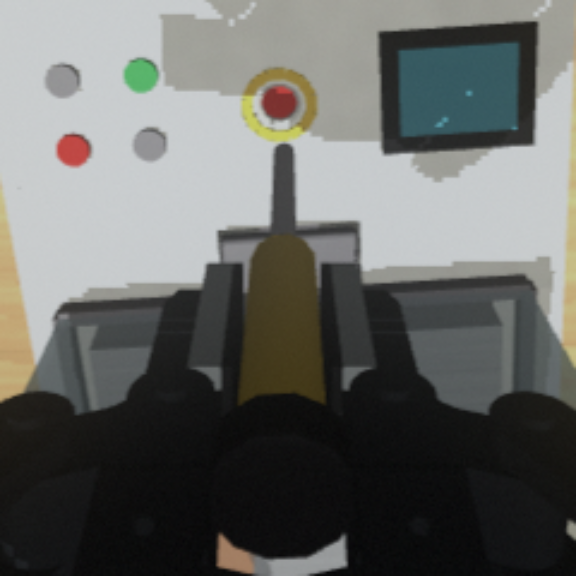

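```bash
python3 - <<'E'
from h import *
st=log(); s=snap('wrist'); C=cloud(s); Z=C[...,2]; px=s['pixels'].astype(int)
m=np.zeros((480,640),np.uint8); r=(slice(225,275),slice(295,340)); sub=(px.max(2)<90)&(np.ptp(px,2)<25); m[r]=sub[r]
for row in(242,244,247,250,255,260):
    u=np.nonzero(m[row])[0]; print(row,u.min() if len(u) else 0,u.max() if len(u) else 0, (C[row,int(u.mean())].round(4) if len(u) else ''))
v,u=np.nonzero(mask(s,20,35,90,60)); k=(abs(Z[v,u]-.1)<.006); u,v=u[k],v[k]
e=cv2.fitEllipse(np.stack([u,v],1).astype(np.float32)); print('ring',e[0],ray(s,*e[0],.1).round(4))
v0,u0=np.nonzero(m); w=v0.min(); uu=u0[v0<=w+3].mean(); print('tip',uu,w,ray(s,uu,w+4,.158))
E
```

```text
t 5.28 tcp [ 0.4521 -0.2182  0.2447] q [-0.67  0.35  1.72  0.    1.08 -2.25] F [ 0.5 -0.1 -0.8] gap 0.169 gf 79.0
242 315 321 [ 0.4489 -0.2174  0.1637]
244 315 321 [ 0.4491 -0.2174  0.1674]
247 315 321 [ 0.449  -0.2174  0.1735]
250 314 321 [ 0.4487 -0.2181  0.1801]
255 314 321 [ 0.4491 -0.2181  0.188 ]
260 314 321 [ 0.4488 -0.2181  0.1971]
ring (315.79083251953125, 222.86465454101562) [ 0.4533 -0.2192  0.1   ]
tip 317.8695652173913 240 [ 0.45237098 -0.21749516  0.158     ]
```

Call:
{"name": "apply_moves", "arguments": {
  "claw": [-1,-1,-1,-1,-1],
  "travel": [
    [-0.0013,-0.0018,0],
    [-0.0013,-0.0018,0.03],
    [-0.0013,-0.0018,0.055],
    [-0.0013,-0.0018,0.08],
    [-0.0013,-0.0018,0.102]
  ],
  "turn": [
    [0,0,0],
    [0,0,0],
    [0,0,0],
    [0,0,0],
    [0,0,0]
  ]
}}

```text
t: 5.75
tcp_pos: [0.4535, -0.2205, 0.162]
tool_rot: [-0.001, 1.0, 0.0, -0.0]
force: [0.7, 0.3, -0.2]
finger_gap: 0.172
gripper_force: 79.0
```

Call:
{"name": "apply_moves", "arguments": {
  "claw": [-1,-1,-1,-1,-1],
  "travel": [
    [0,0,0.004],
    [0,0,0.008],
    [0,0,0.0115],
    [0,0,0.015],
    [0,0,0.0175]
  ],
  "turn": [
    [0,0,0],
    [0,0,0],
    [0,0,0],
    [0,0,0],
    [0,0,0]
  ]
}}

```text
t: 6.17
tcp_pos: [0.4537, -0.2209, 0.1497]
tool_rot: [-0.0, 1.0, -0.0, 0.0]
force: [-1.2, 2.7, 3.3]
finger_gap: 0.165
gripper_force: 79.1
```

```bash
python3 - <<'E'
from h import *
log(); s=snap('scene','s1'); 
E
```

```text
t 6.17 tcp [ 0.4537 -0.2209  0.1497] q [-0.68  0.49  1.81  0.    0.84 -2.25] F [-1.2  2.7  3.3] gap 0.165 gf 79.1
```

Call:
{"name": "apply_moves", "arguments": {
  "claw": [-1,-1,-1,-1,-1],
  "travel": [
    [0,0.0008,0.0025],
    [0,0.0008,0.004],
    [0,0.0008,0.005],
    [0,0.0008,0.006],
    [0,0.0008,0.006]
  ],
  "turn": [
    [0,0,0],
    [0,0,0],
    [0,0,0],
    [0,0,0],
    [0,0,0]
  ]
}}

```text
t: 6.63
tcp_pos: [0.4538, -0.2208, 0.1443]
tool_rot: [-0.0, 1.0, -0.0, 0.0]
force: [-0.6, 0.5, 3.7]
finger_gap: 0.17
gripper_force: 78.7
```

Call:
{"name": "apply_moves", "arguments": {
  "claw": [-1,-1,-1,-1,-1],
  "travel": [
    [0,0,0],
    [0,0,0],
    [0,0,0],
    [0,0,0],
    [0,0,0]
  ],
  "turn": [
    [0,0,0],
    [0,0,0],
    [0,0,0],
    [0,0,0],
    [0,0,0]
  ]
}}

```text
t: 7.05
tcp_pos: [0.4538, -0.2207, 0.1442]
tool_rot: [-0.0, 1.0, -0.0, 0.0]
force: [0.8, -0.4, 3.0]
finger_gap: 0.179
gripper_force: 62.1
```

```bash
python3 - <<'E'
from h import *
log(); s=snap('scene','s1'); 
E
```

```text
t 7.05 tcp [ 0.4538 -0.2207  0.1442] q [-0.67  0.5   1.82  0.    0.82 -2.25] F [ 0.8 -0.4  3. ] gap 0.179 gf 62.1
```

View pics/s1.png

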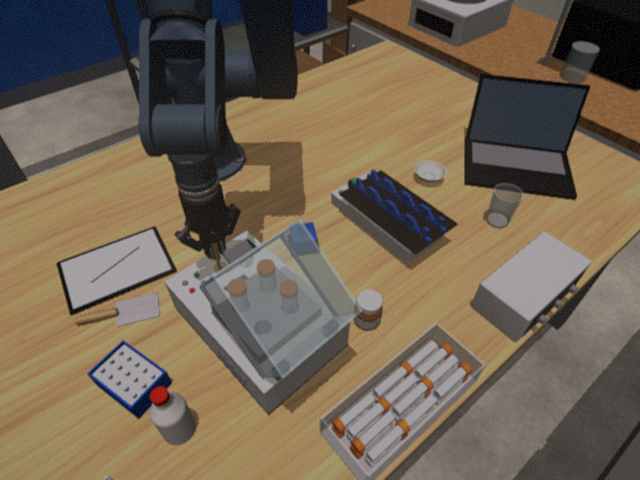

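The hood is swinging open (edge at about (300,240)). The grip force dipped to 62 N, so I hold still before lifting.

Call:
{"name": "apply_moves", "arguments": {
  "claw": [-1,-1,-1,-1,-1],
  "travel": [
    [0,0,0],
    [0,0,0],
    [0,0,0],
    [0,0,0],
    [0,0,0]
  ],
  "turn": [
    [0,0,0],
    [0,0,0],
    [0,0,0],
    [0,0,0],
    [0,0,0]
  ]
}}

```text
t: 7.52
tcp_pos: [0.4536, -0.2206, 0.1442]
tool_rot: [-0.0, 1.0, -0.0, 0.0]
force: [0.8, 0.3, 3.7]
finger_gap: 0.173
gripper_force: 77.6
```

Call:
{"name": "apply_moves", "arguments": {
  "claw": [-1,-1,-1,-1,-1],
  "travel": [
    [0,0,0],
    [0,0,0],
    [0,0,0],
    [0,0,0],
    [0,0,0]
  ],
  "turn": [
    [0,0,0],
    [0,0,0],
    [0,0,0],
    [0,0,0],
    [0,0,0]
  ]
}}

```text
t: 7.93
tcp_pos: [0.4536, -0.2206, 0.1442]
tool_rot: [-0.0, 1.0, -0.0, 0.0]
force: [1.1, 0.4, 5.1]
finger_gap: 0.17
gripper_force: 77.6
```

Call:
{"name": "apply_moves", "arguments": {
  "claw": [-1,-1,-1,-1,-1],
  "travel": [
    [0,0,0],
    [0,0,0],
    [0,0,0],
    [0,0,0],
    [0,0,0]
  ],
  "turn": [
    [0,0,0],
    [0,0,0],
    [0,0,0],
    [0,0,0],
    [0,0,0]
  ]
}}

```text
t: 8.35
tcp_pos: [0.4535, -0.2205, 0.1441]
tool_rot: [-0.0, 1.0, -0.0, 0.0]
force: [1.1, -0.0, 5.0]
finger_gap: 0.17
gripper_force: 77.5
```

Call:
{"name": "apply_moves", "arguments": {
  "claw": [-1,-1,-1,-1,-1],
  "travel": [
    [0,0,0],
    [0,0,0],
    [0,0,0],
    [0,0,0],
    [0,0,0]
  ],
  "turn": [
    [0,0,0],
    [0,0,0],
    [0,0,0],
    [0,0,0],
    [0,0,0]
  ]
}}

```text
t: 8.77
tcp_pos: [0.4535, -0.2204, 0.1441]
tool_rot: [-0.0, 1.0, -0.0, 0.0]
force: [0.7, -0.7, 5.2]
finger_gap: 0.172
gripper_force: 77.5
```

Call:
{"name": "apply_moves", "arguments": {
  "claw": [-1,-1,-1,-1,-1],
  "travel": [
    [0,0,-0.03],
    [0,0,-0.06],
    [0,0,-0.09],
    [0,0,-0.127],
    [0,0,-0.127]
  ],
  "turn": [
    [0,0,0],
    [0,0,0],
    [0,0,0],
    [0,0,0],
    [0,0,0]
  ]
}}

```text
t: 9.18
tcp_pos: [0.4553, -0.2218, 0.2497]
tool_rot: [-0.0, 1.0, -0.002, 0.003]
force: [0.9, -0.6, 0.2]
finger_gap: 0.171
gripper_force: 78.8
```

```bash
python3 - <<'E'
from h import *
log(); s=snap('wrist'); 
cv2.imwrite('pics/w3.png',cv2.resize(cv2.cvtColor(s['pixels'],cv2.COLOR_RGB2BGR)[180:420,200:440],None,fx=2.,fy=2.))
E
```

```text
t 9.18 tcp [ 0.4553 -0.2218  0.2497] q [-0.67  0.34  1.71 -0.    1.08 -2.25] F [ 0.9 -0.6  0.2] gap 0.171 gf 78.8
```

View pics/w3.png

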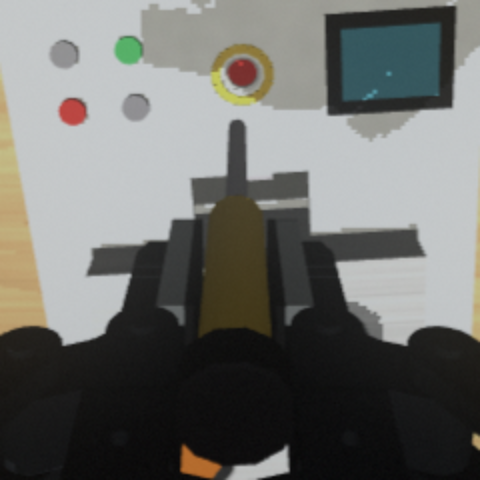

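The pin is still gripped with its tip at crop (237,122), and the hood front wall is gone from over the block. I'll measure how the pin sits.

```bash
cat >> h.py <<'E'
def pin():
    s=snap('wrist'); C=cloud(s); px=s['pixels'].astype(int)
    m=np.zeros((480,640),bool); m[225:275,295:340]=((px.max(2)<90)&(np.ptp(px,2)<25)&(s['depth']<.3))[225:275,295:340]
    v,u=np.nonzero(m); w=v.min(); tcp=np.array(manip.sense()['tcp_pos'])
    for a in(w+1,w+10,w+20):
        k=abs(v-a)<2; p=C[v[k],u[k]]; print('row',a,'u',u[k].mean().round(1),'axis-tcp',(np.median(p,0)+[.0025,0,0]-tcp).round(4))
    k=v<=w+2; print('tip ray-tcp',(ray(s,u[k].mean(),w+3,tcp[2]-.087)-tcp).round(4),'top row',w)
E
python3 - <<'E'
from h import *
log(); pin(); plan([((.439,.0104,.249),down(np.pi/2))])
E
```

```text
t 9.23 tcp [ 0.4542 -0.221   0.2475] q [-0.67  0.34  1.71 -0.    1.08 -2.25] F [ 0.4 -0.2 -1.6] gap 0.17 gf 78.8
row 241 u 318.0 axis-tcp [ 0.0008 -0.0003 -0.0809]
row 250 u 318.2 axis-tcp [ 0.001  -0.0003 -0.0645]
row 260 u 318.0 axis-tcp [ 0.001  -0.0003 -0.0476]
tip ray-tcp [ 0.0016 -0.0003 -0.087 ] top row 240
0 [0.0088, 0.1441, -0.002] [-0.0, 0.0, 0.0001]
1 [0.0088, 0.1441, -0.002] [-0.0, 0.0, 0.0001]
```

Call:
{"name": "apply_moves", "arguments": {
  "claw": [-1,-1,-1,-1,-1],
  "travel": [
    [0.0018,0.03,0],
    [0.0036,0.06,0],
    [0.0054,0.09,0],
    [0.0072,0.12,0],
    [0.0088,0.144,0]
  ],
  "turn": [
    [0,0,0],
    [0,0,0],
    [0,0,0],
    [0,0,0],
    [0,0,0]
  ]
}}

```text
t: 9.7
tcp_pos: [0.444, -0.1028, 0.2434]
tool_rot: [-0.0, 1.0, 0.002, -0.003]
force: [0.7, -0.8, -0.3]
finger_gap: 0.17
gripper_force: 78.8
```

Call:
{"name": "apply_moves", "arguments": {
  "claw": [-1,-1,-1,-1,-1],
  "travel": [
    [0.0018,0.03,0],
    [0.0036,0.06,0],
    [0.0054,0.09,0],
    [0.0072,0.12,0],
    [0.0088,0.144,0]
  ],
  "turn": [
    [0,0,0],
    [0,0,0],
    [0,0,0],
    [0,0,0],
    [0,0,0]
  ]
}}

```text
t: 10.12
tcp_pos: [0.4369, 0.0119, 0.2436]
tool_rot: [-0.0, 1.0, 0.001, -0.003]
force: [-0.1, 0.5, 0.2]
finger_gap: 0.17
gripper_force: 78.8
```

Call:
{"name": "apply_moves", "arguments": {
  "claw": [-1,-1,-1,-1,-1],
  "travel": [
    [0,0,0],
    [0,0,0],
    [0,0,0],
    [0,0,0],
    [0,0,0]
  ],
  "turn": [
    [0,0,0],
    [0,0,0],
    [0,0,0],
    [0,0,0],
    [0,0,0]
  ]
}}

```text
t: 10.53
tcp_pos: [0.4393, 0.0091, 0.2453]
tool_rot: [0.001, 1.0, -0.0, -0.0]
force: [-0.7, 0.0, -0.2]
finger_gap: 0.169
gripper_force: 78.8
```

```bash
python3 - <<'E'
from h import *
log(); pin(); s=snap('wrist'); C=cloud(s)
b=mask(s,105,130,100,30)>0; Z=C[...,2]
q=b&(Z>.048)&(Z<.058)&(abs(C[...,1]-.01)<.03); v,u=np.nonzero(q); print('mouth',q.sum(),((C[q].max(0)+C[q].min(0))/2).round(4),u.min(),u.max(),v.min(),v.max())
q=b&(Z>.03)&(Z<.047)&(abs(C[...,1]-.01)<.05)&(abs(C[...,0]-.44)<.06); print('block',((C[q].max(0)+C[q].min(0))/2).round(4))
cv2.imwrite('pics/w4.png',cv2.resize(cv2.cvtColor(s['pixels'],cv2.COLOR_RGB2BGR)[150:310,230:400],None,fx=3,fy=3))
E
```

```text
t 10.53 tcp [0.4393 0.0091 0.2453] q [-0.23  0.26  1.86 -0.    1.03 -1.8 ] F [-0.7  0.  -0.2] gap 0.169 gf 78.8
row 241 u 318.2 axis-tcp [-0.0007  0.0007 -0.0827]
row 250 u 318.0 axis-tcp [-0.0006  0.0007 -0.0657]
row 260 u 318.2 axis-tcp [-0.0005  0.0007 -0.0491]
tip ray-tcp [-0.0005  0.0009 -0.087 ] top row 240
mouth 471 [0.4401 0.0101 0.0528] 304 332 196 224
block [0.4397 0.011  0.0392]
```

View pics/w4.png

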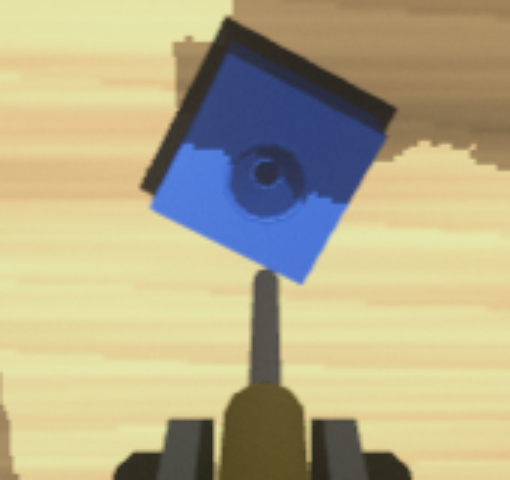

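Call:
{"name": "apply_moves", "arguments": {
  "claw": [-1,-1,-1,-1,-1],
  "travel": [
    [-0.001,0.0005,0.03],
    [-0.001,0.0005,0.06],
    [-0.001,0.0005,0.09],
    [-0.001,0.0005,0.11],
    [-0.001,0.0005,0.125]
  ],
  "turn": [
    [0,0,0],
    [0,0,0],
    [0,0,0],
    [0,0,0],
    [0,0,0]
  ]
}}

```text
t: 11.05
tcp_pos: [0.4395, 0.01, 0.1443]
tool_rot: [0.0, 1.0, 0.0, -0.001]
force: [-0.9, -0.1, 0.1]
finger_gap: 0.176
gripper_force: 78.8
```

Call:
{"name": "apply_moves", "arguments": {
  "claw": [-1,-1,-1,-1,-1],
  "travel": [
    [0,0,0.015],
    [0,0,0.03],
    [0,0,0.045],
    [0,0,0.057],
    [0,0,0.064]
  ],
  "turn": [
    [0,0,0],
    [0,0,0],
    [0,0,0],
    [0,0,0],
    [0,0,0]
  ]
}}

```text
t: 11.47
tcp_pos: [0.44, 0.0099, 0.0936]
tool_rot: [0.0, 1.0, 0.0, -0.001]
force: [-0.7, -1.0, -0.2]
finger_gap: 0.171
gripper_force: 78.8
```

Call:
{"name": "apply_moves", "arguments": {
  "claw": [-1,0,0,0,0],
  "travel": [
    [0,0,0.0015],
    [0,0,0.0015],
    [0,0,0.0015],
    [0,0,0.0015],
    [0,0,0.0015]
  ],
  "turn": [
    [0,0,0],
    [0,0,0],
    [0,0,0],
    [0,0,0],
    [0,0,0]
  ]
}}

```text
t: 11.88
tcp_pos: [0.4406, 0.0102, 0.0939]
tool_rot: [-0.0, 1.0, -0.0, 0.001]
force: [0.1, 0.4, 1.0]
finger_gap: 0.498
gripper_force: 0.0
```

Call:
{"name": "apply_moves", "arguments": {
  "claw": [0,0,0,0,0],
  "travel": [
    [0,0,-0.04],
    [0,0,-0.09],
    [0,0,-0.14],
    [0,0,-0.19],
    [0,0,-0.24]
  ],
  "turn": [
    [0,0,0],
    [0,0,0],
    [0,0,0],
    [0,0,0],
    [0,0,0]
  ]
}}

```text
t: 12.3
tcp_pos: [0.4394, 0.0106, 0.2877]
tool_rot: [-0.0, 1.0, -0.0, 0.0]
force: [0.6, -0.1, -0.4]
finger_gap: 0.5
gripper_force: 0.0
```

```bash
python3 - <<'E'
from h import *
st=log(); s=snap('wrist','w5'); C=cloud(s); Z=C[...,2]
q=(Z>.135)&(Z<.155)&(abs(C[...,0]-.44)<.03)&(abs(C[...,1]-.01)<.03);print('pin top',q.sum(),np.median(C[q],0).round(4),C[q][:,2].max())
import json
L=[json.loads(l) for l in open('log.jsonl')]
from scipy.optimize import least_squares
# planar model: yaw q1, lateral offset d, upper arm a from height h, forearm b (+perp offset e), tool length c
def fk(q,p):
    h,a,b,e,c,d,o2,o3=p
    A=lambda t:R.from_euler('y',t)
    r=R.from_euler('z',q[0]); x=np.array([0,0,h]); r=r*A(q[1]+o2); x=x+r.apply([0,d,a]); r=r*A(q[2]+o3-o2); x=x+r.apply([e,0,b])
    r=r*R.from_euler('z',q[3])*A(q[4]-o3); x=x+r.apply([0,0,c]); r=r*R.from_euler('z',q[5]); return x,r
f=lambda p:np.concatenate([fk(q,p)[0]-x for q,x,_ in L]+[1e-2*(p-p0)*[1,1,1,1,1,1,1,1]])
p0=np.array([.35,.4,.4,0,.25,.11,0,0.])
o=least_squares(f,p0);print(o.x.round(4),abs(o.fun[:-8]).max())
print(fk(L[0][0],o.x)[1].as_matrix().round(2),R.from_quat(L[0][2]).as_matrix().round(2))
E
```

```text
t 12.3 tcp [0.4394 0.0106 0.2877] q [-0.23  0.2   1.8   0.    1.14 -1.8 ] F [ 0.6 -0.1 -0.4] gap 0.5 gf 0.0
pin top 508 [0.4385 0.0097 0.1456] 0.14811458882137993
[ 0.2836  0.5878  0.3959  0.0985  0.306   0.111  -0.      0.0394] 5.888500513046013e-05
[[-0.3  -0.95 -0.  ]
 [-0.95  0.3  -0.  ]
 [ 0.    0.   -1.  ]] [[-0.95  0.3  -0.  ]
 [ 0.3   0.95 -0.  ]
 [ 0.   -0.   -1.  ]]
```

```bash
cat >> h.py <<'E'
def tool(d,y):
    d=np.array(d,float);d/=np.linalg.norm(d);y=np.array(y,float);y-=d*(y@d);y/=np.linalg.norm(y);return np.stack([np.cross(y,d),y,d],1)
def pickR(th=45,yaw=3.75):
    a=np.radians(yaw);t=np.radians(th);h=np.array([np.cos(a),np.sin(a),0]);return tool(np.sin(t)*h-np.array([0,0,np.cos(t)]),[-np.sin(a),np.cos(a),0])
E
python3 - <<'E'
from h import *
Rm=pickR(45); G=np.array([.574,-.2442,.179]); pre=G+.022*Rm[:,2]-.13*Rm[:,2]; print(pre)
plan([((.42,-.14,.30),pickR(20)),(pre,Rm)])
E
```

```text
[ 0.49779598 -0.24919468  0.25536753]
0 [0.0306, -0.1871, -0.0059] [-0.005, -0.1059, -0.02]
1 [-0.0637, -0.1426, 0.0826] [-0.0, -0.1389, 0.0]
```

Call:
{"name": "apply_moves", "arguments": {
  "claw": [0,0,0,0,0],
  "travel": [
    [0.006,-0.037,-0.001],
    [0.012,-0.075,-0.002],
    [0.018,-0.112,-0.004],
    [0.024,-0.15,-0.005],
    [0.0306,-0.187,-0.006]
  ],
  "turn": [
    [-0.001,-0.021,-0.004],
    [-0.002,-0.042,-0.008],
    [-0.003,-0.063,-0.012],
    [-0.004,-0.084,-0.016],
    [-0.005,-0.106,-0.02]
  ]
}}

```text
t: 12.77
tcp_pos: [0.4158, -0.1382, 0.2908]
tool_rot: [-0.032, 0.986, 0.007, 0.166]
force: [0.8, -0.8, 0.1]
finger_gap: 0.501
gripper_force: 0.0
```

Call:
{"name": "apply_moves", "arguments": {
  "claw": [0,0,0,0,0],
  "travel": [
    [-0.0127,-0.0285,0.0165],
    [-0.0255,-0.057,0.033],
    [-0.038,-0.0855,0.05],
    [-0.051,-0.114,0.066],
    [-0.0637,-0.1426,0.0826]
  ],
  "turn": [
    [0,-0.028,0],
    [0,-0.056,0],
    [0,-0.084,0],
    [0,-0.112,0],
    [0,-0.139,0]
  ]
}}

```text
t: 13.18
tcp_pos: [0.5318, -0.2091, 0.3057]
tool_rot: [0.002, 0.952, 0.003, 0.306]
force: [0.6, 0.2, 0.5]
finger_gap: 0.498
gripper_force: 0.0
```

Call:
{"name": "apply_moves", "arguments": {
  "claw": [0,0,0,0],
  "travel": [
    [0,0,0],
    [0,0,0],
    [0,0,0],
    [0,0,0]
  ],
  "turn": [
    [0,0,0],
    [0,0,0],
    [0,0,0],
    [0,0,0]
  ]
}}

```text
t: 13.52
tcp_pos: [0.53, -0.2065, 0.305]
tool_rot: [0.001, 0.952, 0.004, 0.305]
force: [0.1, -0.3, 0.1]
finger_gap: 0.497
gripper_force: 0.0
```

```bash
python3 - <<'E'
from h import *
st=log(); print(R.from_quat(st['tool_rot']).as_matrix().round(3).tolist())
s=snap('wrist','w6')
C=cloud(s); o=mask(s,3,18,90,60)>0; m=(o&(C[...,2]>.15)&(C[...,2]<.2)).astype(np.uint8)
for a,c,_ in blobs(m,60): print('blob',a,c)
t=(o&(abs(C[...,2]-.187)<.004)).astype(np.uint8)
for a,c,b in blobs(t,40): print('captop',a,c,ray(s,*c,.187).round(4))
E
```

```text
t 13.52 tcp [ 0.53   -0.2065  0.305 ] q [-0.8   0.21  1.91  0.72  0.7  -2.85] F [ 0.1 -0.3  0.1] gap 0.497 gf 0.0
[[-0.814, -0.001, 0.581], [0.004, 1.0, 0.008], [-0.581, 0.009, -0.814]]
blob 1580 [352.6 180.9]
blob 1533 [268.2 185.7]
blob 1026 [351.5 232.3]
captop 1238 [352.8 185. ] [ 0.5705 -0.1781  0.187 ]
captop 1194 [267.7 189.7] [ 0.5751 -0.2433  0.187 ]
captop 754 [351.7 236.1] [ 0.6358 -0.1735  0.187 ]
```

View pics/w6.png

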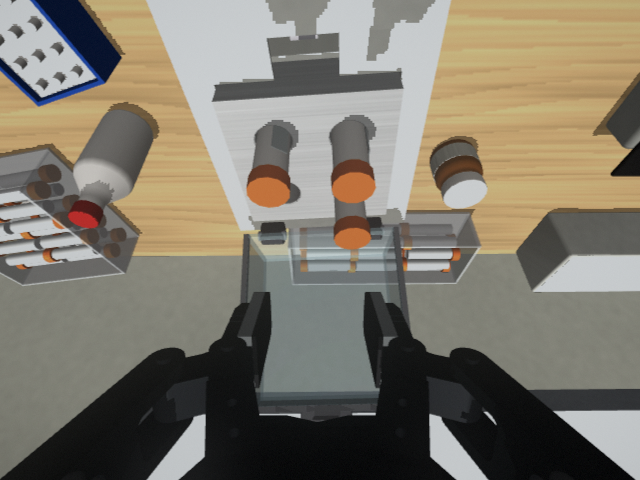

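Hood open; cap tops at (353,185), (268,190), (352,236). Joint 6 has reached its limit, so I'll fit the kinematics and choose the half-turned grasp.

```bash
cat > kin.py <<'E'
from h import *
import json
from scipy.optimize import least_squares
def fk(q,p):
    h,a,b,e,c,d,o2,o3=p
    A=lambda t:R.from_euler('y',t)
    r=R.from_euler('z',q[0]); x=np.array([0,0,h]); r=r*A(q[1]+o2); x=x+r.apply([0,d,a]); r=r*A(q[2]+o3-o2); x=x+r.apply([e,0,b])
    r=r*A(-o3)*R.from_euler('z',q[3])*A(q[4]); x=x+r.apply([0,0,c]); return x,r*R.from_euler('z',q[5]+np.pi/2)
L=[json.loads(l) for l in open('log.jsonl')]
f=lambda p:np.concatenate([np.r_[fk(q,p)[0]-x,.2*(fk(q,p)[1].inv()*R.from_quat(r)).as_rotvec()] for q,x,r in L]+[1e-4*(p-p0)])
p0=np.array([.35,.4,.4,0,.25,.11,0,0.]); o=least_squares(f,p0); P=o.x
lo=np.array([-3.08,-.75,.22,-1.43,0,-2.85]);hi=np.array([3.08,2.2,2.44,4.57,2.65,2.85])
def ik(pos,Rm,q0=None):
    best=None
    g=lambda q:np.r_[(fk(q,P)[0]-pos)*5,(fk(q,P)[1].inv()*R.from_matrix(Rm)).as_rotvec()]
    rng=np.random.default_rng(0); sd=[q0] if q0 is not None else [[.0,.4,1.6,s,1.,w] for s in(-1.2,0,1.2,3,4) for w in(-2,0,2)]
    out=[]
    for q in sd:
        s=least_squares(g,np.clip(q,lo+.01,hi-.01),bounds=(lo,hi))
        if np.linalg.norm(s.fun)<3e-3 and not any(np.allclose(s.x,k,atol=.03) for k in out): out.append(s.x)
    return out
def placeR(th,hs):
    "tube along y, cap toward hs*y; y-axis picks finger line sense"
    t=np.radians(th); d=[0,-np.cos(t)*hs,-np.sin(t)]; return d
E
python3 - <<'E'
from kin import *
print(P.round(4),abs(o.fun[:-8]).max())
for th in(30,45):
  for yaw in(3.75,-10,-20):
    Rp=pickR(th,yaw)@np.diag([-1,-1,1])
    for G in((.5751,-.2433,.179),(.6358,-.1735,.179)):
        for k in(.022,-.11):
            print('pick',th,yaw,G[0],k,[q.round(2).tolist() for q in ik(np.array(G)+k*Rp[:,2],Rp)])
  for hs in(1,-1):
    # flipped grasp: tool y=-l at pick, l'=z x h
    Rq=tool(placeR(th,hs),[hs,0,0])
    for X in(.446,.632):
        g=np.array([X,.224+hs*.055,.106])
        for k in(.022,-.11): print('place',th,hs,X,k,[q.round(2).tolist() for q in ik(g+[0,0,.1 if k<0 else 0]+.022*Rq[:,2],Rq)])
E
```

```text
[0.2742 0.588  0.3959 0.0986 0.2967 0.111  0.     0.0394] 4.695723587744283e-09
pick 30 3.75 0.5751 0.022 [[-0.74, 0.54, 1.83, 0.8, 0.53, 0.11]]
pick 30 3.75 0.5751 -0.11 [[-0.85, 0.29, 1.85, 0.61, 0.77, 0.26]]
pick 30 3.75 0.6358 0.022 [[-0.56, 0.57, 1.77, 0.7, 0.47, 0.36]]
pick 30 3.75 0.6358 -0.11 [[-0.65, 0.32, 1.8, 0.54, 0.68, 0.49]]
pick 30 -10 0.5751 0.022 [[-0.69, 0.53, 1.87, 0.74, 0.37, 0.41]]
pick 30 -10 0.5751 -0.11 [[-0.77, 0.26, 1.9, 0.52, 0.6, 0.6]]
pick 30 -10 0.6358 0.022 [[-0.5, 0.56, 1.79, 0.52, 0.33, 0.79]]
pick 30 -10 0.6358 -0.11 [[-0.55, 0.3, 1.83, 0.36, 0.55, 0.93]]
pick 30 -20 0.5751 0.022 [[-0.64, 0.52, 1.88, 0.56, 0.28, 0.77]]
pick 30 -20 0.5751 -0.11 [[-0.69, 0.25, 1.91, 0.35, 0.51, 0.96]]
pick 30 -20 0.6358 0.022 [[-0.46, 0.56, 1.79, 0.2, 0.28, 1.28]]
pick 30 -20 0.6358 -0.11 [[-0.48, 0.3, 1.84, 0.13, 0.49, 1.34]]
place 30 1 0.446 0.022 [[0.7, 0.97, 1.41, -0.73, 1.59, 1.01]]
place 30 1 0.446 -0.11 [[0.7, 0.83, 1.4, -0.74, 1.71, 0.91]]
place 30 1 0.632 0.022 [[0.55, 1.11, 0.98, -0.84, 1.71, 0.73]]
place 30 1 0.632 -0.11 [[0.55, 0.99, 0.98, -0.86, 1.8, 0.63]
[... 842 characters left out ...]
03]]
pick 45 -20 0.5751 -0.11 [[-0.78, 0.27, 2.18, 1.72, 0.3, -0.47]]
pick 45 -20 0.6358 0.022 [[-0.47, 0.59, 1.96, 2.71, 0.21, -1.23]]
pick 45 -20 0.6358 -0.11 [[-0.5, 0.31, 2.1, 1.98, 0.12, -0.52]]
place 45 1 0.446 0.022 [[0.64, 0.86, 1.5, -0.62, 1.37, 0.96]]
place 45 1 0.446 -0.11 [[0.64, 0.71, 1.47, -0.6, 1.51, 0.85]]
place 45 1 0.632 0.022 [[0.5, 1.0, 1.08, -0.67, 1.52, 0.7]]
place 45 1 0.632 -0.11 [[0.5, 0.89, 1.05, -0.67, 1.64, 0.61]]
place 45 -1 0.446 0.022 [[-0.31, 0.74, 2.03, 0.98, 0.95, 2.01]]
place 45 -1 0.446 -0.11 [[-0.31, 0.52, 1.99, 0.85, 1.11, 2.25]]
place 45 -1 0.632 0.022 [[-0.22, 0.84, 1.55, 0.86, 1.14, 2.39]]
place 45 -1 0.632 -0.11 [[-0.22, 0.7, 1.52, 0.81, 1.27, 2.53]]
```

Call:
{"name": "apply_moves", "arguments": {
  "claw": [0.1,0.1,0.1,0.1,0.1],
  "travel": [
    [0,0,0],
    [0,0,0],
    [0,0,0],
    [0,0,0],
    [0,0,0]
  ],
  "turn": [
    [0,0,0.039],
    [0,0,0.078],
    [0,0,0.117],
    [0,0,0.156],
    [0,0,0.195]
  ]
}}

```text
t: 13.98
tcp_pos: [0.5304, -0.2071, 0.3054]
tool_rot: [0.291, 0.907, 0.097, 0.29]
force: [-0.7, -0.6, -0.2]
finger_gap: 0.553
gripper_force: 0.0
```

Call:
{"name": "apply_moves", "arguments": {
  "claw": [0.1,0.1,0.1,0.1,0.1],
  "travel": [
    [0,0,0],
    [0,0,0],
    [0,0,0],
    [0,0,0],
    [0,0,0]
  ],
  "turn": [
    [0,0,0.039],
    [0,0,0.078],
    [0,0,0.117],
    [0,0,0.156],
    [0,0,0.195]
  ]
}}

```text
t: 14.4
tcp_pos: [0.5304, -0.207, 0.3054]
tool_rot: [0.551, 0.777, 0.18, 0.247]
force: [1.0, -0.4, -1.0]
finger_gap: 0.55
gripper_force: 0.0
```

Call:
{"name": "apply_moves", "arguments": {
  "claw": [0.1,0.1,0.1,0.1,0.1],
  "travel": [
    [0,0,0],
    [0,0,0],
    [0,0,0],
    [0,0,0],
    [0,0,0]
  ],
  "turn": [
    [0,0,0.039],
    [0,0,0.078],
    [0,0,0.117],
    [0,0,0.156],
    [0,0,0.195]
  ]
}}

```text
t: 14.82
tcp_pos: [0.5304, -0.2071, 0.3054]
tool_rot: [0.759, 0.575, 0.246, 0.181]
force: [-1.3, -0.2, -0.4]
finger_gap: 0.55
gripper_force: 0.0
```

Call:
{"name": "apply_moves", "arguments": {
  "claw": [0.1,0.1,0.1,0.1,0.1],
  "travel": [
    [0,0,0],
    [0,0,0],
    [0,0,0],
    [0,0,0],
    [0,0,0]
  ],
  "turn": [
    [0,0,0.039],
    [0,0,0.078],
    [0,0,0.117],
    [0,0,0.156],
    [0,0,0.195]
  ]
}}

```text
t: 15.23
tcp_pos: [0.5304, -0.207, 0.3054]
tool_rot: [0.897, 0.319, 0.289, 0.099]
force: [-0.3, 0.1, -0.3]
finger_gap: 0.554
gripper_force: 0.0
```

Call:
{"name": "apply_moves", "arguments": {
  "claw": [0.1,0.1,0.1,0.1,0.1],
  "travel": [
    [0,0,0],
    [0,0,0],
    [0,0,0],
    [0,0,0],
    [0,0,0]
  ],
  "turn": [
    [0,0,0.039],
    [0,0,0.078],
    [0,0,0.117],
    [0,0,0.156],
    [0,0,0.195]
  ]
}}

```text
t: 15.65
tcp_pos: [0.5304, -0.207, 0.3054]
tool_rot: [0.952, 0.034, 0.305, 0.007]
force: [0.3, -0.3, 0.1]
finger_gap: 0.554
gripper_force: 0.0
```

```bash
cat >> h.py <<'E'
TUBE={1:(.5705,-.1781),2:(.5751,-.2433),3:(.6358,-.1735)}
TH=35
def pick(n,g=.056,adv=.022):
    Rm=pickR(TH)@np.diag([-1.,-1,1]); G=np.array([*TUBE[n],.124+g]); return G+adv*Rm[:,2],Rm
E
python3 - <<'E'
from h import *
log(); p,Rm=pick(2); pre=p-.12*Rm[:,2]; print(p,pre)
plan([(pre,Rm),(p,Rm)])
E
```

```text
t 15.65 tcp [ 0.5304 -0.207   0.3054] q [-0.8   0.21  1.91  0.72  0.7   0.22] F [ 0.3 -0.3  0.1] gap 0.554 gf 0.0
[ 0.58769166 -0.2424747   0.16197866] [ 0.51900986 -0.24697634  0.2602769 ]
0 [-0.0476, 0.047, 0.0372] [0.0099, -0.0027, 0.0047]
1 [-0.0, -0.0, 0.15] [0.0, 0.0, 0.0]
```

Call:
{"name": "apply_moves", "arguments": {
  "claw": [0.1,0.1,0.1,0.1,0.1],
  "travel": [
    [-0.016,0.016,0.012],
    [-0.032,0.032,0.024],
    [-0.0476,0.047,0.0372],
    [-0.0476,0.047,0.0372],
    [-0.0476,0.047,0.0372]
  ],
  "turn": [
    [0.01,-0.0027,0.0047],
    [0.01,-0.0027,0.0047],
    [0.01,-0.0027,0.0047],
    [0.01,-0.0027,0.0047],
    [0.01,-0.0027,0.0047]
  ]
}}

```text
t: 16.07
tcp_pos: [0.5192, -0.2474, 0.2599]
tool_rot: [0.953, 0.033, 0.3, -0.01]
force: [0.7, 1.0, 0.3]
finger_gap: 0.551
gripper_force: 0.0
```

Call:
{"name": "apply_moves", "arguments": {
  "claw": [0.1,0.1,0.1,0.1,0.1],
  "travel": [
    [0,0,0.04],
    [0,0,0.08],
    [0,0,0.11],
    [0,0,0.135],
    [0,0,0.15]
  ],
  "turn": [
    [0,0,0],
    [0,0,0],
    [0,0,0],
    [0,0,0],
    [0,0,0]
  ]
}}

```text
t: 16.48
tcp_pos: [0.5897, -0.2416, 0.1617]
tool_rot: [0.953, 0.035, 0.301, -0.01]
force: [0.2, -0.2, -0.8]
finger_gap: 0.548
gripper_force: 0.0
```

Call:
{"name": "apply_moves", "arguments": {
  "claw": [0.1,0.1],
  "travel": [
    [0,0,0],
    [0,0,0]
  ],
  "turn": [
    [0,0,0],
    [0,0,0]
  ]
}}

```text
t: 16.65
tcp_pos: [0.589, -0.2421, 0.1629]
tool_rot: [0.953, 0.035, 0.301, -0.009]
force: [-0.6, 0.5, 0.3]
finger_gap: 0.55
gripper_force: 0.0
```

```bash
python3 - <<'E'
from h import *
log(); s=snap('wrist','w7'); print(pick(2)[0], R.from_quat(manip.sense()['tool_rot']).as_matrix().round(3).tolist())
E
```

```text
t 16.65 tcp [ 0.589  -0.2421  0.1629] q [-0.77  0.55  1.88  1.05  0.52 -0.16] F [-0.6  0.5  0.3] gap 0.55 gf 0.0
[ 0.58769166 -0.2424747   0.16197866] [[0.816, 0.071, 0.574], [0.061, -0.997, 0.038], [0.575, 0.004, -0.818]]
```

View pics/w7.png

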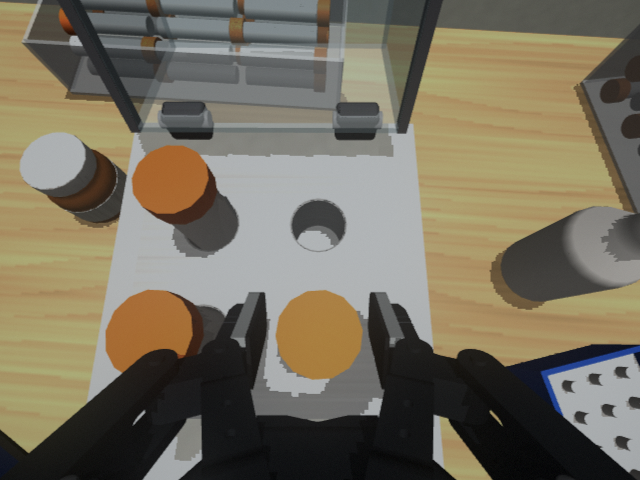

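The cap is centred between the pads at (320,335), and the neighbour cap at (155,335) is clear. Closing and lifting.

Call:
{"name": "apply_moves", "arguments": {
  "claw": [-1,-1,-1,-1,-1],
  "travel": [
    [0,0,0],
    [0,0,0],
    [0,0,0],
    [0,0,0],
    [0,0,0]
  ],
  "turn": [
    [0,0,0],
    [0,0,0],
    [0,0,0],
    [0,0,0],
    [0,0,0]
  ],
  "newtons": 70
}}

```text
t: 17.12
tcp_pos: [0.5893, -0.2436, 0.1642]
tool_rot: [0.953, 0.034, 0.302, -0.009]
force: [-0.5, 1.1, 6.5]
finger_gap: 0.384
gripper_force: 69.1
```

Call:
{"name": "apply_moves", "arguments": {
  "claw": [-1,-1,-1,-1,-1],
  "travel": [
    [0,0,0],
    [0,0,0],
    [0.01,0,-0.014],
    [0.02,0,-0.028],
    [0.036,0,-0.051]
  ],
  "turn": [
    [0,0,0],
    [0,0,0],
    [0,0,0],
    [0,0,0],
    [0,0,0]
  ]
}}

```text
t: 17.53
tcp_pos: [0.5874, -0.2426, 0.211]
tool_rot: [0.954, 0.033, 0.299, -0.01]
force: [0.7, 0.2, -1.5]
finger_gap: 0.384
gripper_force: 69.6
```

Call:
{"name": "apply_moves", "arguments": {
  "claw": [-1,-1,-1,-1,-1],
  "travel": [
    [0.018,0,-0.026],
    [0.036,0,-0.051],
    [0.054,0,-0.077],
    [0.072,0,-0.102],
    [0.086,0,-0.122]
  ],
  "turn": [
    [0,0,0],
    [0,0,0],
    [0,0,0],
    [0,0,0],
    [0,0,0]
  ]
}}

```text
t: 17.95
tcp_pos: [0.5887, -0.243, 0.3339]
tool_rot: [0.953, 0.034, 0.301, -0.008]
force: [-0.2, -0.6, -0.2]
finger_gap: 0.383
gripper_force: 69.7
```

```bash
python3 - <<'E'
from h import *
from kin import ik,fk,P
st=log(); s=snap('scene','s2')
a=np.array([0,-np.cos(np.radians(TH)),-np.sin(np.radians(TH))]); Rq=tool(a,[1,0,0])
Rv=pickR(-(90-TH))@np.diag([-1.,-1,1]) # tube horizontal, same azimuth
for pos,Rm in(((.50,-.2,.33),Rv),((.50,0,.33),Rq),((.57,.26,.25),Rq)): print([q.round(2) for q in ik(np.array(pos),Rm)])
print(Rv.round(2).tolist(),Rq.round(2).tolist())
plan([((.50,-.17,.33),Rv),((.5,.0,.33),tool([-.58,-.58,-.57],[.7,-.7,0])),((.57,.26,.30),Rq)])
E
```

```text
t 17.95 tcp [ 0.5887 -0.243   0.3339] q [-0.77  0.28  1.7   0.62  0.82  0.37] F [-0.2 -0.6 -0.2] gap 0.383 gf 69.7
[array([-0.39,  0.75,  1.05, -0.46,  2.19,  1.02])]
[array([ 0.25,  0.47,  1.64, -0.93,  1.45,  0.58])]
[array([ 0.58,  0.83,  1.13, -0.78,  1.77,  0.66])]
[[0.57, 0.07, -0.82], [0.04, -1.0, -0.05], [-0.82, 0.0, -0.57]] [[0.0, 1.0, 0.0], [0.57, 0.0, -0.82], [-0.82, 0.0, -0.57]]
0 [-0.0307, -0.0335, -0.018] [0.0013, -0.1675, 0.0002]
1 [-0.0356, -0.0335, -0.0] [0.0013, -0.1675, 0.0002]
2 [-0.0308, -0.0335, 0.018] [0.0013, -0.1675, 0.0002]
3 [0.004, -0.106, -0.0057] [-0.094, -0.0005, -0.0656]
4 [0.0251, -0.0968, -0.036] [-0.094, -0.0005, -0.0656]
5 [0.0986, -0.084, -0.1091] [-0.1025, 0.0005, -0.0715]
6 [0.1109, -0.0218, -0.1261] [-0.1025, 0.0005, -0.0715]
```

View pics/s2.png

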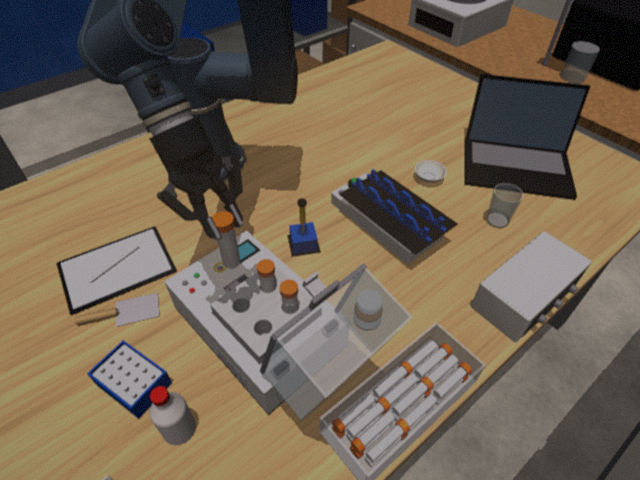

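Tube2 is out of its well and held at (228,240). Now I swing it level and over to the rocker.

Call:
{"name": "apply_moves", "arguments": {
  "claw": [-1,-1,-1,-1,-1],
  "travel": [
    [-0.006,-0.007,-0.0036],
    [-0.012,-0.0134,-0.0072],
    [-0.018,-0.02,-0.011],
    [-0.024,-0.027,-0.0144],
    [-0.0307,-0.0335,-0.018]
  ],
  "turn": [
    [0,-0.0335,0],
    [0,-0.067,0],
    [0,-0.1,0],
    [0,-0.134,0],
    [0.0013,-0.1675,0]
  ]
}}

```text
t: 18.42
tcp_pos: [0.5581, -0.2179, 0.3298]
tool_rot: [0.999, 0.035, 0.04, -0.001]
force: [0.2, -0.1, -1.3]
finger_gap: 0.383
gripper_force: 69.6
```

Call:
{"name": "apply_moves", "arguments": {
  "claw": [-1,-1,-1,-1,-1],
  "travel": [
    [-0.007,-0.007,0],
    [-0.014,-0.0134,0],
    [-0.021,-0.02,0],
    [-0.028,-0.027,0],
    [-0.0356,-0.0335,0]
  ],
  "turn": [
    [0,-0.0335,0],
    [0,-0.067,0],
    [0,-0.1,0],
    [0,-0.134,0],
    [0.0013,-0.1675,0]
  ]
}}

```text
t: 18.83
tcp_pos: [0.5286, -0.193, 0.3269]
tool_rot: [0.975, 0.035, -0.221, 0.006]
force: [-0.2, -0.4, -0.5]
finger_gap: 0.384
gripper_force: 69.6
```

Call:
{"name": "apply_moves", "arguments": {
  "claw": [-1,-1,-1,-1,-1],
  "travel": [
    [-0.006,-0.007,0.0036],
    [-0.012,-0.0134,0.0072],
    [-0.018,-0.02,0.011],
    [-0.024,-0.027,0.0144],
    [-0.0307,-0.0335,0.018]
  ],
  "turn": [
    [0,-0.0335,0],
    [0,-0.067,0],
    [0,-0.1,0],
    [0,-0.134,0],
    [0.0013,-0.1675,0]
  ]
}}

```text
t: 19.25
tcp_pos: [0.4986, -0.1683, 0.3238]
tool_rot: [0.884, 0.032, -0.467, 0.013]
force: [0.4, -0.6, -0.5]
finger_gap: 0.383
gripper_force: 69.7
```

Call:
{"name": "apply_moves", "arguments": {
  "claw": [-1,-1,-1,-1,-1],
  "travel": [
    [0,-0.021,0],
    [0.001,-0.042,-0.001],
    [0.002,-0.064,-0.003],
    [0.003,-0.085,-0.004],
    [0.004,-0.106,-0.0057]
  ],
  "turn": [
    [-0.019,0,-0.013],
    [-0.038,0,-0.026],
    [-0.056,0,-0.039],
    [-0.075,0,-0.052],
    [-0.094,-0.0005,-0.0656]
  ]
}}

```text
t: 19.67
tcp_pos: [0.4981, -0.0831, 0.3239]
tool_rot: [0.864, 0.192, -0.455, 0.095]
force: [0.7, 0.1, -1.4]
finger_gap: 0.38
gripper_force: 69.7
```

Call:
{"name": "apply_moves", "arguments": {
  "claw": [-1,-1,-1,-1,-1],
  "travel": [
    [0.005,-0.02,-0.007],
    [0.01,-0.039,-0.014],
    [0.015,-0.058,-0.021],
    [0.02,-0.077,-0.029],
    [0.025,-0.0968,-0.036]
  ],
  "turn": [
    [-0.019,0,-0.013],
    [-0.038,0,-0.026],
    [-0.056,0,-0.039],
    [-0.075,0,-0.052],
    [-0.094,-0.0005,-0.0656]
  ]
}}

```text
t: 20.08
tcp_pos: [0.498, 0.0021, 0.3249]
tool_rot: [0.817, 0.345, -0.429, 0.174]
force: [0.0, -0.2, -1.1]
finger_gap: 0.387
gripper_force: 69.7
```

Call:
{"name": "apply_moves", "arguments": {
  "claw": [-1,-1,-1,-1,-1],
  "travel": [
    [0.02,-0.017,-0.022],
    [0.04,-0.034,-0.044],
    [0.06,-0.05,-0.066],
    [0.08,-0.067,-0.088],
    [0.0986,-0.084,-0.109]
  ],
  "turn": [
    [-0.02,0,-0.014],
    [-0.041,0,-0.029],
    [-0.062,0,-0.043],
    [-0.082,0,-0.057],
    [-0.1025,0,-0.0715]
  ]
}}

```text
t: 20.5
tcp_pos: [0.5326, 0.1329, 0.3101]
tool_rot: [0.734, 0.498, -0.386, 0.253]
force: [0.3, -0.5, -0.5]
finger_gap: 0.379
gripper_force: 69.7
```

Call:
{"name": "apply_moves", "arguments": {
  "claw": [-1,-1,-1,-1,-1],
  "travel": [
    [0.022,-0.004,-0.025],
    [0.044,-0.009,-0.05],
    [0.066,-0.013,-0.075],
    [0.088,-0.017,-0.1],
    [0.111,-0.0218,-0.126]
  ],
  "turn": [
    [-0.02,0,-0.014],
    [-0.041,0,-0.029],
    [-0.062,0,-0.043],
    [-0.082,0,-0.057],
    [-0.1025,0,-0.0715]
  ]
}}

```text
t: 20.92
tcp_pos: [0.5669, 0.263, 0.2954]
tool_rot: [0.624, 0.632, -0.327, 0.323]
force: [-0.0, -0.6, -0.7]
finger_gap: 0.38
gripper_force: 69.7
```

```bash
python3 - <<'E'
from h import *
st=log(); T=R.from_quat(st['tool_rot']).as_matrix(); print(T.round(3).tolist())
s=snap('wrist','w8'); C=cloud(s); Z=C[...,2]
b=mask(s,108,130,120,40)>0
for r,(y0,y1) in(('L',(.235,.27)),('R',(.18,.215))):
    q=b&(Z>.09)&(Z<.112)&(C[...,1]>y0)&(C[...,1]<y1); 
    if q.sum(): print(r,q.sum(),np.percentile(C[q],[2,50,98],axis=0).round(4).tolist())
t=snap('top','t2'); C=cloud(t); Z=C[...,2]; b=mask(t,108,130,120,40)>0
for r,(y0,y1) in(('L',(.235,.27)),('R',(.18,.215))):
    q=b&(Z>.095)&(Z<.112)&(C[...,1]>y0)&(C[...,1]<y1); 
    if q.sum(): print(r,q.sum(),np.percentile(C[q],[2,50,98],axis=0).round(4).tolist())
E
```

```text
t 20.92 tcp [0.5669 0.263  0.2954] q [ 0.58  0.78  1.1  -0.78  1.83  0.59] F [-0.  -0.6 -0.7] gap 0.38 gf 69.7
[[-0.013, 1.0, 0.0], [0.577, 0.008, -0.817], [-0.817, -0.011, -0.577]]
L 5218 [[0.4283, 0.2459, 0.0917], [0.5469, 0.2523, 0.1018], [0.6572, 0.2549, 0.1069]]
R 4490 [[0.428, 0.1942, 0.0903], [0.5424, 0.2013, 0.0988], [0.6569, 0.203, 0.1068]]
L 116 [[0.4251, 0.2448, 0.0955], [0.4972, 0.2494, 0.104], [0.656, 0.253, 0.1092]]
R 154 [[0.4261, 0.1935, 0.0961], [0.5368, 0.1973, 0.1041], [0.6537, 0.2012, 0.11]]
```

View pics/w8.png

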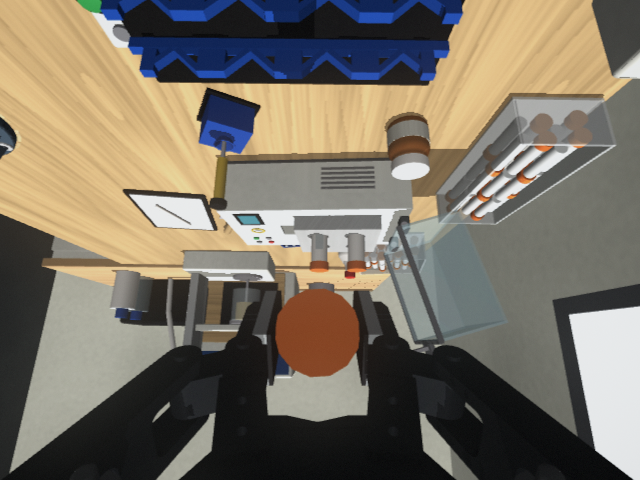

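The rocker rails are at the top of the picture, and the cap fills the grip at (318,332). Checking the tube's attitude from the outside cameras.

```bash
cat >> h.py <<'E'
def held(ylo,yhi,xc,zc,cams=('top','scene')):
    "white-body points of a tube along y near (xc,zc): axis line and foot y"
    for n in cams:
        s=snap(n); C=cloud(s); px=s['pixels'].astype(int)
        q=(s['depth']>0)&(abs(C[...,0]-xc)<.03)&(C[...,1]>ylo)&(C[...,1]<yhi)&(abs(C[...,2]-zc)<.03)&(np.ptp(px,2)<60)&(px.max(2)>60)
        p=C[q]
        if len(p)<30: print(n,'few',len(p)); continue
        out=[]
        for a in np.arange(ylo,yhi,.012):
            k=p[(p[:,1]>=a)&(p[:,1]<a+.012)]
            if len(k)>8: out.append((round(a+.006,3),len(k),round((np.percentile(k[:,0],3)+np.percentile(k[:,0],97))/2,4),round(np.percentile(k[:,2],95),4)))
        print(n,'foot y',np.percentile(p[:,1],.5).round(4),'cap side y',np.percentile(p[:,1],99.5).round(4)); [print('  ',o) for o in out]
E
python3 - <<'E'
from h import *
st=log(); d=R.from_quat(st['tool_rot']).as_matrix()[:,2]; G=st['tcp_pos']-.019*d; print('G',G.round(4)); held(.14,.29,G[0],G[2])
E
```

```text
t 21.02 tcp [0.5656 0.2658 0.2945] q [ 0.59  0.78  1.1  -0.78  1.83  0.59] F [-0.3 -0.1 -1.1] gap 0.384 gf 69.7
G [0.5655 0.2813 0.3055]
top foot y 0.1764 cap side y 0.2884
   (np.float64(0.182), 54, np.float64(0.5642), np.float64(0.3201))
   (np.float64(0.194), 55, np.float64(0.5634), np.float64(0.3216))
   (np.float64(0.206), 57, np.float64(0.5625), np.float64(0.323))
   (np.float64(0.218), 59, np.float64(0.5642), np.float64(0.3236))
   (np.float64(0.23), 58, np.float64(0.564), np.float64(0.3228))
   (np.float64(0.242), 60, np.float64(0.5639), np.float64(0.3238))
   (np.float64(0.254), 61, np.float64(0.564), np.float64(0.3229))
   (np.float64(0.266), 88, np.float64(0.5638), np.float64(0.3221))
   (np.float64(0.278), 53, np.float64(0.5663), np.float64(0.3223))
   (np.float64(0.29), 15, np.float64(0.5653), np.float64(0.3287))
scene foot y 0.1739 cap side y 0.2885
   (np.float64(0.17), 35, np.float64(0.5682), np.float64(0.3128))
   (np.float64(0.182), 110, np.float64(0.5712), np.float64(0.3188))
   (np.float64(0.194), 64, np.float64(0.5718), np.float64(0.3199))
   (np.float64(0.206), 68, np.float64(0.5717), np.float64(0.32))
   (np.float64(0.218), 73, np.float64(0.5701), np.float64(0.3207))
   (np.float64(0.23), 64, np.float64(0.5698), np.float64(0.3205))
   (np.float64(0.242), 71, np.float64(0.571), np.float64(0.3215))
   (np.float64(0.254), 67, np.float64(0.5737), np.float64(0.3211))
   (np.float64(0.266), 108, np.float64(0.5659), np.float64(0.3208))
   (np.float64(0.278), 86, np.float64(0.5648), np.float64(0.3214))
   (np.float64(0.29), 28, np.float64(0.5644), np.float64(0.3257))
```

```bash
python3 - <<'E'
from h import *
st=log(); p=np.array(st['tcp_pos']); plan([(p+[.007,0,-.1715],None),(p+[.007,0,-.2005],None)])
E
```

```text
t 21.12 tcp [0.5663 0.2623 0.2956] q [ 0.58  0.78  1.1  -0.78  1.83  0.59] F [ 0.7 -0.  -0.3] gap 0.383 gf 69.7
0 [0.1751, 0.011, 0.1235] [0.0, 0.0, 0.0]
1 [0.0296, 0.0004, 0.0209] [0.0, 0.0, 0.0]
```

Call:
{"name": "apply_moves", "arguments": {
  "claw": [-1,-1,-1,-1,-1],
  "travel": [
    [0.035,0.002,0.025],
    [0.07,0.004,0.05],
    [0.105,0.0065,0.074],
    [0.14,0.0088,0.099],
    [0.175,0.011,0.1235]
  ],
  "turn": [
    [0,0,0],
    [0,0,0],
    [0,0,0],
    [0,0,0],
    [0,0,0]
  ]
}}

```text
t: 21.53
tcp_pos: [0.5746, 0.2599, 0.1238]
tool_rot: [0.626, 0.629, -0.328, 0.322]
force: [-0.6, 0.2, -1.6]
finger_gap: 0.389
gripper_force: 69.7
```

Call:
{"name": "apply_moves", "arguments": {
  "claw": [-1,-1,-1],
  "travel": [
    [0,0,0],
    [0,0,0],
    [0,0,0]
  ],
  "turn": [
    [0,0,0],
    [0,0,0],
    [0,0,0]
  ]
}}

```text
t: 21.78
tcp_pos: [0.5752, 0.2611, 0.1271]
tool_rot: [0.626, 0.629, -0.327, 0.323]
force: [0.0, -0.5, -1.5]
finger_gap: 0.381
gripper_force: 69.6
```

```bash
python3 - <<'E'
from h import *
st=log(); d=R.from_quat(st['tool_rot']).as_matrix()[:,2]; G=st['tcp_pos']-.019*d; print('G',G.round(4)); held(.14,.29,G[0],G[2])
s=snap('scene'); cv2.imwrite('pics/s3.png',cv2.resize(cv2.cvtColor(s['pixels'],cv2.COLOR_RGB2BGR)[140:270,300:480],None,fx=3,fy=3))
E
```

```text
t 21.78 tcp [0.5752 0.2611 0.1271] q [ 0.57  0.98  1.16 -0.76  1.64  0.77] F [ 0.  -0.5 -1.5] gap 0.381 gf 69.6
G [0.5752 0.2767 0.138 ]
top foot y 0.1726 cap side y 0.287
   (np.float64(0.17), 12, np.float64(0.5725), np.float64(0.1511))
   (np.float64(0.182), 43, np.float64(0.5718), np.float64(0.156))
   (np.float64(0.194), 42, np.float64(0.5716), np.float64(0.1551))
   (np.float64(0.206), 45, np.float64(0.5737), np.float64(0.1555))
   (np.float64(0.218), 40, np.float64(0.5739), np.float64(0.156))
   (np.float64(0.23), 46, np.float64(0.5735), np.float64(0.1565))
   (np.float64(0.242), 40, np.float64(0.5732), np.float64(0.1554))
   (np.float64(0.254), 49, np.float64(0.571), np.float64(0.1548))
   (np.float64(0.266), 62, np.float64(0.5745), np.float64(0.156))
   (np.float64(0.278), 27, np.float64(0.5763), np.float64(0.1578))
scene foot y 0.1723 cap side y 0.2887
   (np.float64(0.17), 32, np.float64(0.5788), np.float64(0.1447))
   (np.float64(0.182), 73, np.float64(0.5792), np.float64(0.1518))
   (np.float64(0.194), 60, np.float64(0.5801), np.float64(0.1538))
   (np.float64(0.206), 59, np.float64(0.5784), np.float64(0.154))
   (np.float64(0.218), 56, np.float64(0.5786), np.float64(0.1546))
   (np.float64(0.23), 53, np.float64(0.5795), np.float64(0.1544))
   (np.float64(0.242), 54, np.float64(0.5793), np.float64(0.1549))
   (np.float64(0.254), 63, np.float64(0.5773), np.float64(0.1537))
   (np.float64(0.266), 103, np.float64(0.5762), np.float64(0.154))
   (np.float64(0.278), 53, np.float64(0.5764), np.float64(0.1565))
   (np.float64(0.29), 16, np.float64(0.5743), np.float64(0.1594))
```

View pics/s3.png

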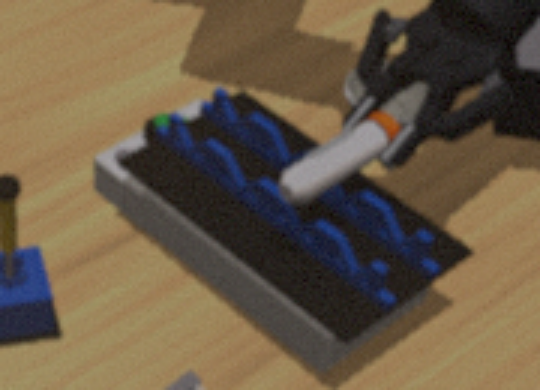

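Call:
{"name": "apply_moves", "arguments": {
  "claw": [-1,-1,-1,-1,-1],
  "travel": [
    [0.01,-0.0014,0.005],
    [0.018,-0.0014,0.0105],
    [0.0255,-0.0014,0.0155],
    [0.031,-0.0014,0.0195],
    [0.0353,-0.0014,0.0226]
  ],
  "turn": [
    [0,0,0],
    [0,0,0],
    [0,0,0],
    [0,0,0],
    [0,0,0]
  ]
}}

```text
t: 22.35
tcp_pos: [0.5728, 0.2636, 0.0923]
tool_rot: [0.625, 0.63, -0.328, 0.324]
force: [0.2, 7.7, 11.5]
finger_gap: 0.384
gripper_force: 70.7
```

Call:
{"name": "apply_moves", "arguments": {
  "claw": [-1,-1,-1],
  "travel": [
    [0,0,0],
    [0,0,0],
    [0,0,0]
  ],
  "turn": [
    [0,0,0],
    [0,0,0],
    [0,0,0]
  ]
}}

```text
t: 22.6
tcp_pos: [0.5728, 0.2634, 0.0933]
tool_rot: [0.625, 0.63, -0.328, 0.324]
force: [-0.9, 1.4, 5.4]
finger_gap: 0.38
gripper_force: 70.1
```

```bash
python3 - <<'E'
from h import *
st=log(); d=R.from_quat(st['tool_rot']).as_matrix()[:,2]; G=st['tcp_pos']-.019*d; print('G',G.round(4)); held(.15,.27,G[0],.11)
E
```

```text
t 22.6 tcp [0.5728 0.2634 0.0933] q [ 0.58  1.02  1.16 -0.76  1.61  0.81] F [-0.9  1.4  5.4] gap 0.38 gf 70.1
G [0.5729 0.279  0.1042]
top foot y 0.1739 cap side y 0.2696
   (np.float64(0.18), 37, np.float64(0.5704), np.float64(0.1249))
   (np.float64(0.192), 50, np.float64(0.5779), np.float64(0.126))
   (np.float64(0.204), 43, np.float64(0.5698), np.float64(0.1263))
   (np.float64(0.216), 43, np.float64(0.5695), np.float64(0.1264))
   (np.float64(0.228), 43, np.float64(0.5697), np.float64(0.1247))
   (np.float64(0.24), 44, np.float64(0.5771), np.float64(0.1243))
   (np.float64(0.252), 44, np.float64(0.5733), np.float64(0.1244))
   (np.float64(0.264), 55, np.float64(0.5723), np.float64(0.1235))
scene foot y 0.1734 cap side y 0.2697
   (np.float64(0.18), 80, np.float64(0.5757), np.float64(0.122))
   (np.float64(0.192), 76, np.float64(0.5729), np.float64(0.1229))
   (np.float64(0.204), 58, np.float64(0.5743), np.float64(0.1231))
   (np.float64(0.216), 52, np.float64(0.5756), np.float64(0.123))
   (np.float64(0.228), 50, np.float64(0.5768), np.float64(0.1228))
   (np.float64(0.24), 60, np.float64(0.5696), np.float64(0.1221))
   (np.float64(0.252), 73, np.float64(0.5718), np.float64(0.1204))
   (np.float64(0.264), 85, np.float64(0.5741), np.float64(0.1203))
```

Call:
{"name": "apply_moves", "arguments": {
  "claw": [0.1,0.1,0.1,0.1,0.1],
  "travel": [
    [-0.001,0,-0.001],
    [-0.001,0,-0.001],
    [-0.001,0,-0.001],
    [-0.001,0,-0.001],
    [-0.001,0,-0.001]
  ],
  "turn": [
    [0,0,0],
    [0,0,0],
    [0,0,0],
    [0,0,0],
    [0,0,0]
  ]
}}

```text
t: 23.12
tcp_pos: [0.5726, 0.2634, 0.0924]
tool_rot: [0.625, 0.63, -0.328, 0.323]
force: [-0.4, 0.3, -1.0]
finger_gap: 0.552
gripper_force: 0.0
```

Call:
{"name": "apply_moves", "arguments": {
  "claw": [0.1,0.1,0.1,0.1,0.1],
  "travel": [
    [0,0,-0.03],
    [0,0,-0.06],
    [0,0,-0.1],
    [-0.03,0,-0.13],
    [-0.06,0,-0.15]
  ],
  "turn": [
    [0,0,0],
    [0,0,0],
    [0,0,0],
    [0,0,0],
    [0,0,0]
  ]
}}

```text
t: 23.53
tcp_pos: [0.5729, 0.3361, 0.2013]
tool_rot: [0.625, 0.631, -0.327, 0.323]
force: [0.4, 0.5, 0.6]
finger_gap: 0.553
gripper_force: 0.0
```

```bash
python3 - <<'E'
from h import *
st=log(); held(.15,.30,.5725,.11)
t=snap('top'); 
for a,c,b in blobs(mask(t,3,18,80,70),30):
    if 180<c[0]<430 and 180<c[1]<300: print(a,c,ray(t,*c,.187 if c[0]>300 else .12).round(4))
s=snap('wrist'); o=mask(s,3,18,90,60)
p,Rm=pick(1); pre=p-.13*Rm[:,2]
Rq=tool([0,-np.cos(np.radians(TH)),-np.sin(np.radians(TH))],[1,0,0])
Rmid=down(-np.pi/4-.05)
print(p,pre); plan([((.5,.12,.36),tool([-.2,-.2,-1],[.72,-.7,0])),(pre+[0,0,.06],Rm),(pre,Rm),(p,Rm)])
E
```

```text
t 23.53 tcp [0.5729 0.3361 0.2013] q [ 0.65  0.95  0.97 -0.74  1.84  0.68] F [0.4 0.5 0.6] gap 0.553 gf 0.0
top foot y 0.1739 cap side y 0.2753
   (np.float64(0.18), 39, np.float64(0.5707), np.float64(0.1232))
   (np.float64(0.192), 49, np.float64(0.5779), np.float64(0.1233))
   (np.float64(0.204), 44, np.float64(0.5698), np.float64(0.1248))
   (np.float64(0.216), 45, np.float64(0.5702), np.float64(0.1237))
   (np.float64(0.228), 41, np.float64(0.5699), np.float64(0.1256))
   (np.float64(0.24), 44, np.float64(0.5732), np.float64(0.1233))
   (np.float64(0.252), 45, np.float64(0.5764), np.float64(0.1226))
   (np.float64(0.264), 38, np.float64(0.5706), np.float64(0.1265))
   (np.float64(0.276), 10, np.float64(0.5718), np.float64(0.1221))
scene foot y 0.1732 cap side y 0.2807
   (np.float64(0.168), 10, np.float64(0.5767), np.float64(0.1135))
   (np.float64(0.18), 76, np.float64(0.5761), np.float64(0.1203))
   (np.float64(0.192), 77, np.float64(0.5737), np.float64(0.121))
   (np.float64(0.204), 56, np.float64(0.575), np.float64(0.1214))
   (np.float64(0.216), 56, np.float64(0.5763), np.fl
[... 552 characters left out ...]
0.12  ]
43 [212.4 209.3] [0.6175 0.3179 0.12  ]
168 [192.2 222.1] [0.5793 0.3743 0.12  ]
95 [285.1 220.8] [0.5874 0.1076 0.12  ]
101 [388.5 224.3] [ 0.5714 -0.1776  0.187 ]
71 [224.3 224.8] [0.573  0.2816 0.12  ]
68 [191.5 269.6] [0.4433 0.3691 0.12  ]
31 [213.6 276.1] [0.4261 0.3054 0.12  ]
109 [286.9 276.9] [0.4276 0.0982 0.12  ]
[ 0.58309166 -0.1772747   0.16197866] [ 0.50868638 -0.18215148  0.26846842]
0 [-0.1576, -0.0471, 0.0522] [0.0721, 0.1031, 0.103]
1 [-0.1721, 0.0136, 0.0015] [0.0721, 0.1031, 0.103]
2 [-0.1213, 0.1357, 0.0543] [-0.0207, 0.1348, 0.1186]
3 [-0.0788, 0.1716, 0.021] [-0.0207, 0.1348, 0.1186]
4 [-0.043, 0.0, 0.0614] [0.0, 0.0, 0.0]
5 [-0.0, -0.0, 0.1625] [0.0, 0.0, 0.0]
```

Call:
{"name": "apply_moves", "arguments": {
  "claw": [0.1,0.1,0.1,0.1,0.1],
  "travel": [
    [-0.032,-0.009,0.01],
    [-0.063,-0.019,0.021],
    [-0.095,-0.028,0.031],
    [-0.126,-0.038,0.042],
    [-0.1576,-0.047,0.052]
  ],
  "turn": [
    [0.014,0.021,0.021],
    [0.029,0.041,0.041],
    [0.043,0.062,0.062],
    [0.058,0.082,0.082],
    [0.072,0.103,0.103]
  ]
}}

```text
t: 24.15
tcp_pos: [0.5357, 0.2259, 0.2789]
tool_rot: [0.795, 0.524, -0.237, 0.192]
force: [0.7, 0.2, 0.3]
finger_gap: 0.552
gripper_force: 0.0
```

Call:
{"name": "apply_moves", "arguments": {
  "claw": [0.1,0.1,0.1,0.1,0.1],
  "travel": [
    [-0.034,0.003,0],
    [-0.069,0.005,0],
    [-0.103,0.008,0.001],
    [-0.138,0.011,0.001],
    [-0.172,0.0136,0.0015]
  ],
  "turn": [
    [0.014,0.021,0.021],
    [0.029,0.041,0.041],
    [0.043,0.062,0.062],
    [0.058,0.082,0.082],
    [0.072,0.103,0.103]
  ]
}}

```text
t: 24.57
tcp_pos: [0.4993, 0.119, 0.3589]
tool_rot: [0.913, 0.384, -0.129, 0.051]
force: [-0.0, -0.7, -0.3]
finger_gap: 0.549
gripper_force: 0.0
```

Call:
{"name": "apply_moves", "arguments": {
  "claw": [0.1,0.1,0.1,0.1,0.1],
  "travel": [
    [-0.024,0.027,0.011],
    [-0.049,0.054,0.022],
    [-0.073,0.081,0.033],
    [-0.097,0.109,0.043],
    [-0.121,0.1357,0.054]
  ],
  "turn": [
    [-0.004,0.027,0.024],
    [-0.008,0.054,0.047],
    [-0.012,0.081,0.071],
    [-0.017,0.108,0.095],
    [-0.0207,0.135,0.1186]
  ]
}}

```text
t: 24.98
tcp_pos: [0.5039, -0.0322, 0.3434]
tool_rot: [0.972, 0.215, 0.091, 0.022]
force: [0.2, -0.7, 0.2]
finger_gap: 0.554
gripper_force: 0.0
```

Call:
{"name": "apply_moves", "arguments": {
  "claw": [0.1,0.1,0.1,0.1,0.1],
  "travel": [
    [-0.016,0.034,0.004],
    [-0.032,0.069,0.008],
    [-0.047,0.103,0.013],
    [-0.063,0.137,0.017],
    [-0.079,0.1716,0.021]
  ],
  "turn": [
    [-0.004,0.027,0.024],
    [-0.008,0.054,0.047],
    [-0.012,0.081,0.071],
    [-0.017,0.108,0.095],
    [-0.0207,0.135,0.1186]
  ]
}}

```text
t: 25.4
tcp_pos: [0.5078, -0.1832, 0.3279]
tool_rot: [0.953, 0.029, 0.302, -0.009]
force: [-0.2, -0.1, -0.7]
finger_gap: 0.546
gripper_force: 0.0
```

Call:
{"name": "apply_moves", "arguments": {
  "claw": [0.1,0.1,0.1,0.1,0.1],
  "travel": [
    [0,0,0],
    [0,0,0],
    [0,0,0],
    [0,0,0],
    [0,0,0]
  ],
  "turn": [
    [0,0,0],
    [0,0,0],
    [0,0,0],
    [0,0,0],
    [0,0,0]
  ]
}}

```text
t: 25.82
tcp_pos: [0.5095, -0.1802, 0.3292]
tool_rot: [0.953, 0.033, 0.3, -0.009]
force: [-0.9, -0.1, 0.3]
finger_gap: 0.548
gripper_force: 0.0
```

```bash
cat >> h.py <<'E'
def caps():
    s=snap('wrist'); C=cloud(s); o=mask(s,3,18,90,60)>0
    t=(o&(abs(C[...,2]-.187)<.005)).astype(np.uint8)
    for a,c,b in blobs(t,150): print('captop',a,c,ray(s,*c,.187).round(4))
E
python3 - <<'E'
from h import *
log(); caps(); p,Rm=pick(1); pre=p-.13*Rm[:,2]
plan([(pre,Rm),(p,Rm)])
E
```

```text
t 25.82 tcp [ 0.5095 -0.1802  0.3292] q [-0.8   0.14  1.92  0.67  0.78  0.28] F [-0.9 -0.1  0.3] gap 0.548 gf 0.0
captop 924 [318.3 187.2] [ 0.6374 -0.173   0.187 ]
captop 1045 [318.4 252.8] [ 0.5723 -0.1775  0.187 ]
0 [-0.0447, 0.0021, 0.0616] [-0.0001, 0.0001, 0.0015]
1 [-0.0, -0.0, 0.1625] [0.0, 0.0, 0.0]
```

Call:
{"name": "apply_moves", "arguments": {
  "claw": [0.1,0.1,0.1,0.1,0.1],
  "travel": [
    [-0.022,0.001,0.03],
    [-0.0445,0.002,0.0616],
    [-0.0445,0.002,0.0616],
    [-0.0445,0.002,0.09],
    [-0.0445,0.002,0.12]
  ],
  "turn": [
    [0,0,0.0015],
    [0,0,0.0015],
    [0,0,0.0015],
    [0,0,0.0015],
    [0,0,0.0015]
  ]
}}

```text
t: 26.28
tcp_pos: [0.5364, -0.1818, 0.2316]
tool_rot: [0.953, 0.03, 0.302, -0.009]
force: [0.1, -0.5, 0.1]
finger_gap: 0.548
gripper_force: 0.0
```

Call:
{"name": "apply_moves", "arguments": {
  "claw": [0.1,0.1,0.1,0.1,0.1],
  "travel": [
    [0,0,0.035],
    [0,0,0.065],
    [0,0,0.09],
    [0,0,0.104],
    [0,0,0.104]
  ],
  "turn": [
    [0,0,0],
    [0,0,0],
    [0,0,0],
    [0,0,0],
    [0,0,0]
  ]
}}

```text
t: 26.7
tcp_pos: [0.5844, -0.1778, 0.1614]
tool_rot: [0.953, 0.031, 0.301, -0.011]
force: [0.0, 0.3, -0.1]
finger_gap: 0.55
gripper_force: 0.0
```

```bash
python3 - <<'E'
from h import *
log(); caps(); p,Rm=pick(1); print(p); print(delta(p,Rm))
E
```

```text
t 26.7 tcp [ 0.5844 -0.1778  0.1614] q [-0.67  0.52  1.96  1.17  0.44 -0.2 ] F [ 0.   0.3 -0.1] gap 0.55 gf 0.0
captop 4390 [314.1 180.1] [ 0.6376 -0.1729  0.187 ]
captop 6086 [314.6 334.3] [ 0.5724 -0.1776  0.187 ]
[ 0.58309166 -0.1772747   0.16197866]
(array([-0.001 , -0.0009, -0.0003]), array([-0.0002, -0.0002, -0.0004]))
```

Call:
{"name": "apply_moves", "arguments": {
  "claw": [-1,-1,-1,-1,-1],
  "travel": [
    [0,0,0],
    [0,0,0],
    [0,0,0],
    [0,0,0],
    [0,0,0]
  ],
  "turn": [
    [0,0,0],
    [0,0,0],
    [0,0,0],
    [0,0,0],
    [0,0,0]
  ]
}}

```text
t: 27.17
tcp_pos: [0.5831, -0.1791, 0.1634]
tool_rot: [0.953, 0.03, 0.302, -0.009]
force: [-0.6, 0.7, 6.2]
finger_gap: 0.383
gripper_force: 69.5
```

Call:
{"name": "apply_moves", "arguments": {
  "claw": [-1,-1,-1,-1,-1],
  "travel": [
    [0,0,0],
    [0,0,0],
    [0.01,0,-0.014],
    [0.02,0,-0.028],
    [0.036,0,-0.051]
  ],
  "turn": [
    [0,0,0],
    [0,0,0],
    [0,0,0],
    [0,0,0],
    [0,0,0]
  ]
}}

```text
t: 27.58
tcp_pos: [0.5813, -0.1786, 0.2104]
tool_rot: [0.954, 0.029, 0.298, -0.01]
force: [0.8, -0.0, -0.8]
finger_gap: 0.386
gripper_force: 69.8
```

Call:
{"name": "apply_moves", "arguments": {
  "claw": [-1,-1,-1,-1,-1],
  "travel": [
    [0.018,0,-0.026],
    [0.036,0,-0.051],
    [0.054,0,-0.077],
    [0.072,0,-0.102],
    [0.086,0,-0.122]
  ],
  "turn": [
    [0,0,0],
    [0,0,0],
    [0,0,0],
    [0,0,0],
    [0,0,0]
  ]
}}

```text
t: 28.0
tcp_pos: [0.5828, -0.1794, 0.3332]
tool_rot: [0.953, 0.03, 0.301, -0.009]
force: [0.0, -0.7, -0.6]
finger_gap: 0.387
gripper_force: 69.8
```

```bash
python3 - <<'E'
from h import *
log(); Rq=tool([0,-np.cos(np.radians(TH)),-np.sin(np.radians(TH))],[1,0,0]); Rv=pickR(-(90-TH))@np.diag([-1.,-1,1])
plan([((.48,-.13,.34),Rv),((.47,.0,.34),tool([-.58,-.58,-.57],[.7,-.7,0])),((.511,.263,.30),Rq)])
E
```

```text
t 28.0 tcp [ 0.5828 -0.1794  0.3332] q [-0.68  0.23  1.78  0.6   0.75  0.46] F [ 0.  -0.7 -0.6] gap 0.387 gf 69.8
0 [-0.0323, -0.0232, -0.0262] [0.0001, -0.1667, -0.0005]
1 [-0.0411, -0.0232, -0.0065] [0.0001, -0.1667, -0.0005]
2 [-0.0388, -0.0233, 0.0149] [0.0001, -0.1667, -0.0005]
3 [-0.0005, -0.0815, 0.0008] [-0.094, -0.0005, -0.0656]
4 [0.0159, -0.0766, -0.0228] [-0.094, -0.0005, -0.0656]
5 [0.0972, -0.0981, -0.0961] [-0.1025, 0.0005, -0.0715]
6 [0.113, -0.0392, -0.1183] [-0.1025, 0.0005, -0.0715]
```

Call:
{"name": "apply_moves", "arguments": {
  "claw": [-1,-1,-1,-1,-1],
  "travel": [
    [-0.0065,-0.0046,-0.005],
    [-0.013,-0.009,-0.01],
    [-0.019,-0.014,-0.016],
    [-0.026,-0.0186,-0.021],
    [-0.0323,-0.0232,-0.0262]
  ],
  "turn": [
    [0,-0.0335,0],
    [0,-0.067,0],
    [0,-0.1,0],
    [0,-0.134,0],
    [0,-0.167,-0.0005]
  ]
}}

```text
t: 28.42
tcp_pos: [0.5481, -0.163, 0.3345]
tool_rot: [0.999, 0.031, 0.041, -0.0]
force: [0.1, 0.3, -1.7]
finger_gap: 0.38
gripper_force: 69.8
```

Call:
{"name": "apply_moves", "arguments": {
  "claw": [-1,-1,-1,-1,-1],
  "travel": [
    [-0.008,-0.0046,-0.001],
    [-0.016,-0.009,-0.0025],
    [-0.025,-0.014,-0.004],
    [-0.033,-0.0186,-0.005],
    [-0.041,-0.0232,-0.0065]
  ],
  "turn": [
    [0,-0.0335,0],
    [0,-0.067,0],
    [0,-0.1,0],
    [0,-0.134,0],
    [0,-0.167,-0.0005]
  ]
}}

```text
t: 28.83
tcp_pos: [0.5145, -0.1463, 0.3363]
tool_rot: [0.975, 0.032, -0.219, 0.008]
force: [-0.1, -0.3, -1.4]
finger_gap: 0.381
gripper_force: 69.8
```

Call:
{"name": "apply_moves", "arguments": {
  "claw": [-1,-1,-1,-1,-1],
  "travel": [
    [-0.008,-0.0046,0.003],
    [-0.0155,-0.009,0.006],
    [-0.023,-0.014,0.009],
    [-0.031,-0.0186,0.012],
    [-0.0388,-0.0233,0.0149]
  ],
  "turn": [
    [0,-0.0335,0],
    [0,-0.067,0],
    [0,-0.1,0],
    [0,-0.134,0],
    [0,-0.167,-0.0005]
  ]
}}

```text
t: 29.25
tcp_pos: [0.4805, -0.1299, 0.3381]
tool_rot: [0.885, 0.03, -0.465, 0.015]
force: [0.0, -0.2, -1.1]
finger_gap: 0.384
gripper_force: 69.8
```

Call:
{"name": "apply_moves", "arguments": {
  "claw": [-1,-1,-1,-1,-1],
  "travel": [
    [0,-0.016,0],
    [0,-0.033,0],
    [0,-0.049,0],
    [0,-0.065,0.001],
    [-0.0005,-0.0815,0.001]
  ],
  "turn": [
    [-0.019,0,-0.013],
    [-0.038,0,-0.026],
    [-0.056,0,-0.039],
    [-0.075,0,-0.052],
    [-0.094,-0.0005,-0.0656]
  ]
}}

```text
t: 29.67
tcp_pos: [0.4751, -0.0646, 0.3375]
tool_rot: [0.865, 0.189, -0.453, 0.098]
force: [-0.2, 0.3, -1.3]
finger_gap: 0.384
gripper_force: 69.8
```

Call:
{"name": "apply_moves", "arguments": {
  "claw": [-1,-1,-1,-1,-1],
  "travel": [
    [0.003,-0.015,-0.005],
    [0.006,-0.031,-0.009],
    [0.01,-0.046,-0.014],
    [0.013,-0.061,-0.018],
    [0.016,-0.0766,-0.0228]
  ],
  "turn": [
    [-0.019,0,-0.013],
    [-0.038,0,-0.026],
    [-0.056,0,-0.039],
    [-0.075,0,-0.052],
    [-0.094,-0.0005,-0.0656]
  ]
}}

```text
t: 30.08
tcp_pos: [0.47, 0.0006, 0.3378]
tool_rot: [0.817, 0.342, -0.429, 0.177]
force: [0.4, 0.5, -0.9]
finger_gap: 0.385
gripper_force: 69.8
```

Call:
{"name": "apply_moves", "arguments": {
  "claw": [-1,-1,-1,-1,-1],
  "travel": [
    [0.019,-0.02,-0.019],
    [0.039,-0.039,-0.038],
    [0.058,-0.059,-0.058],
    [0.078,-0.078,-0.077],
    [0.097,-0.098,-0.096]
  ],
  "turn": [
    [-0.02,0,-0.014],
    [-0.041,0,-0.029],
    [-0.062,0,-0.043],
    [-0.082,0,-0.057],
    [-0.1025,0,-0.0715]
  ]
}}

```text
t: 30.5
tcp_pos: [0.4906, 0.1327, 0.3178]
tool_rot: [0.735, 0.495, -0.385, 0.257]
force: [0.0, 0.0, -0.3]
finger_gap: 0.387
gripper_force: 69.8
```

Call:
{"name": "apply_moves", "arguments": {
  "claw": [-1,-1,-1,-1,-1],
  "travel": [
    [0.022,-0.008,-0.024],
    [0.045,-0.016,-0.047],
    [0.068,-0.024,-0.071],
    [0.09,-0.031,-0.095],
    [0.113,-0.039,-0.118]
  ],
  "turn": [
    [-0.02,0,-0.014],
    [-0.041,0,-0.029],
    [-0.062,0,-0.043],
    [-0.082,0,-0.057],
    [-0.1025,0,-0.0715]
  ]
}}

```text
t: 30.92
tcp_pos: [0.511, 0.2643, 0.2977]
tool_rot: [0.625, 0.629, -0.327, 0.326]
force: [0.9, 0.5, -0.8]
finger_gap: 0.384
gripper_force: 69.8
```

Call:
{"name": "apply_moves", "arguments": {
  "claw": [-1,-1,-1],
  "travel": [
    [0,0,0],
    [0,0,0],
    [0,0,0]
  ],
  "turn": [
    [0,0,0],
    [0,0,0],
    [0,0,0]
  ]
}}

```text
t: 31.17
tcp_pos: [0.5106, 0.2625, 0.298]
tool_rot: [0.626, 0.628, -0.329, 0.326]
force: [-0.5, -0.5, -0.9]
finger_gap: 0.386
gripper_force: 69.8
```

```bash
python3 - <<'E'
from h import *
st=log(); M=R.from_quat(st['tool_rot']).as_matrix(); print(M.round(3).tolist()); G=st['tcp_pos']-.019*M[:,2]; print('G',G.round(4)); held(.14,.26,G[0],G[2])
print(R.from_matrix(tool([0,-np.cos(np.radians(TH)),-np.sin(np.radians(TH))],[1,0,0])).as_quat().round(3))
p=np.array(st['tcp_pos']); plan([(p+[.5105-G[0],0,.140-G[2]],tool([0,-np.cos(np.radians(TH)),-np.sin(np.radians(TH))],[1,0,0]))])
E
```

```text
t 31.17 tcp [0.5106 0.2625 0.298 ] q [ 0.63  0.72  1.22 -0.75  1.81  0.68] F [-0.5 -0.5 -0.9] gap 0.386 gf 69.8
[[-0.004, 1.0, -0.002], [0.572, 0.001, -0.821], [-0.821, -0.005, -0.572]]
G [0.5106 0.2781 0.3089]
top foot y 0.1738 cap side y 0.2593
   (np.float64(0.17), 10, np.float64(0.5075), np.float64(0.3174))
   (np.float64(0.182), 55, np.float64(0.5077), np.float64(0.3242))
   (np.float64(0.194), 60, np.float64(0.5081), np.float64(0.3253))
   (np.float64(0.206), 63, np.float64(0.5073), np.float64(0.325))
   (np.float64(0.218), 61, np.float64(0.5078), np.float64(0.3248))
   (np.float64(0.23), 59, np.float64(0.5076), np.float64(0.3252))
   (np.float64(0.242), 59, np.float64(0.5071), np.float64(0.3253))
   (np.float64(0.254), 68, np.float64(0.5065), np.float64(0.3243))
scene foot y 0.173 cap side y 0.2593
   (np.float64(0.17), 38, np.float64(0.5136), np.float64(0.316))
   (np.float64(0.182), 94, np.float64(0.5149), np.float64(0.322))
   (np.float64(0.194), 68, np.float64(0.5166), np.float64(0.3223))
   (np.float64(0.206), 66, np.float64(0.5159), np.float64(0.3224))
   (np.float64(0.218), 65, np.float64(0.5152), np.float64(0.3228))
   (np.float64(0.23), 69, np.float64(0.5159), np.float64(0.3229))
   (np.float64(0.242), 60, np.float64(0.517), np.float64(0.3233))
   (np.float64(0.254), 69, np.float64(0.5186), np.float64(0.3225))
[ 0.627  0.627 -0.327  0.327]
0 [0.1741, 0.0003, 0.1202] [-0.001, 0.0006, 0.001]
```

Call:
{"name": "apply_moves", "arguments": {
  "claw": [-1,-1,-1,-1,-1],
  "travel": [
    [0.035,0,0.024],
    [0.07,0,0.048],
    [0.105,0,0.072],
    [0.14,0,0.096],
    [0.174,0.0003,0.12]
  ],
  "turn": [
    [0,0,0],
    [0,0,0],
    [-0.001,0.0006,0.001],
    [-0.001,0.0006,0.001],
    [-0.001,0.0006,0.001]
  ]
}}

```text
t: 31.68
tcp_pos: [0.5107, 0.2625, 0.1281]
tool_rot: [0.628, 0.627, -0.326, 0.326]
force: [-0.4, -0.2, -0.9]
finger_gap: 0.384
gripper_force: 69.8
```

Call:
{"name": "apply_moves", "arguments": {
  "claw": [-1,-1,-1,-1,-1],
  "travel": [
    [0,0,0],
    [0,0,0],
    [0.01,0,0.006],
    [0.018,0,0.011],
    [0.0255,0,0.0165]
  ],
  "turn": [
    [0,0,0],
    [0,0,0],
    [0,0,0],
    [0,0,0],
    [0,0,0]
  ]
}}

```text
t: 32.1
tcp_pos: [0.5112, 0.2653, 0.1063]
tool_rot: [0.628, 0.628, -0.324, 0.327]
force: [-0.0, -0.3, -0.4]
finger_gap: 0.385
gripper_force: 69.8
```

Call:
{"name": "apply_moves", "arguments": {
  "claw": [-1,-1,-1,-1,-1],
  "travel": [
    [0.003,0,0.002],
    [0.006,0,0.0042],
    [0.009,0,0.0063],
    [0.0105,0,0.0073],
    [0.0105,0,0.0073]
  ],
  "turn": [
    [0,0,0],
    [0,0,0],
    [0,0,0],
    [0,0,0],
    [0,0,0]
  ]
}}

```text
t: 32.52
tcp_pos: [0.5106, 0.2648, 0.0954]
tool_rot: [0.626, 0.628, -0.326, 0.328]
force: [0.7, -0.7, 2.3]
finger_gap: 0.39
gripper_force: 69.9
```

```bash
python3 - <<'E'
from h import *
st=log(); d=R.from_quat(st['tool_rot']).as_matrix()[:,2]; G=st['tcp_pos']-.019*d; print('G',G.round(4)); held(.15,.27,G[0],.11)
E
```

```text
t 32.52 tcp [0.5106 0.2648 0.0954] q [ 0.63  0.97  1.3  -0.73  1.57  0.9 ] F [ 0.7 -0.7  2.3] gap 0.39 gf 69.9
G [0.5106 0.2804 0.1063]
top foot y 0.1774 cap side y 0.2691
   (np.float64(0.18), 30, np.float64(0.508), np.float64(0.1238))
   (np.float64(0.192), 45, np.float64(0.5106), np.float64(0.1263))
   (np.float64(0.204), 47, np.float64(0.5072), np.float64(0.1256))
   (np.float64(0.216), 46, np.float64(0.5083), np.float64(0.1262))
   (np.float64(0.228), 48, np.float64(0.5079), np.float64(0.1249))
   (np.float64(0.24), 46, np.float64(0.5076), np.float64(0.1239))
   (np.float64(0.252), 50, np.float64(0.5108), np.float64(0.1245))
   (np.float64(0.264), 57, np.float64(0.5091), np.float64(0.1221))
scene foot y 0.1758 cap side y 0.2695
   (np.float64(0.18), 71, np.float64(0.5143), np.float64(0.1203))
   (np.float64(0.192), 73, np.float64(0.5134), np.float64(0.122))
   (np.float64(0.204), 54, np.float64(0.5141), np.float64(0.1223))
   (np.float64(0.216), 51, np.float64(0.5126), np.float64(0.1216))
   (np.float64(0.228), 48, np.float64(0.5133), np.float64(0.1224))
   (np.float64(0.24), 52, np.float64(0.5157), np.float64(0.1217))
   (np.float64(0.252), 74, np.float64(0.5081), np.float64(0.1205))
   (np.float64(0.264), 65, np.float64(0.5124), np.float64(0.1207))
```

Call:
{"name": "apply_moves", "arguments": {
  "claw": [0.1,0.1,0.1,0.1,0.1],
  "travel": [
    [0,0,0],
    [0,0,0],
    [0,0,0],
    [0,0,0],
    [0,0,0]
  ],
  "turn": [
    [0,0,0],
    [0,0,0],
    [0,0,0],
    [0,0,0],
    [0,0,0]
  ]
}}

```text
t: 33.03
tcp_pos: [0.5099, 0.2647, 0.0945]
tool_rot: [0.627, 0.628, -0.326, 0.327]
force: [-0.4, -0.3, 0.6]
finger_gap: 0.548
gripper_force: 0.0
```

Call:
{"name": "apply_moves", "arguments": {
  "claw": [0.1,0.1,0.1,0.1,0.1],
  "travel": [
    [0,0,-0.03],
    [0,0,-0.06],
    [0,0,-0.1],
    [-0.03,0,-0.13],
    [-0.06,0,-0.15]
  ],
  "turn": [
    [0,0,0],
    [0,0,0],
    [0,0,0],
    [0,0,0],
    [0,0,0]
  ]
}}

```text
t: 33.45
tcp_pos: [0.5096, 0.3376, 0.2032]
tool_rot: [0.626, 0.629, -0.326, 0.327]
force: [1.3, -0.5, 0.7]
finger_gap: 0.554
gripper_force: 0.0
```

```bash
sed -i 's/3:(.6358,-.1735)/3:(.6367,-.1732)/' h.py; python3 - <<'E'
from h import *
st=log()
held(.15,.30,.5105,.11,('scene',))
p,Rm=pick(3); pre=p-.13*Rm[:,2]
print(p,pre); plan([((.47,.12,.36),tool([-.2,-.2,-1],[.72,-.7,0])),(pre+[-.02,0,.06],Rm),(pre,Rm),(p,Rm)])
E
```

```text
t 33.45 tcp [0.5096 0.3376 0.2032] q [ 0.71  0.89  1.12 -0.7   1.81  0.78] F [ 1.3 -0.5  0.7] gap 0.554 gf 0.0
scene foot y 0.1761 cap side y 0.2811
   (np.float64(0.18), 64, np.float64(0.5163), np.float64(0.1178))
   (np.float64(0.192), 77, np.float64(0.5126), np.float64(0.1209))
   (np.float64(0.204), 57, np.float64(0.5131), np.float64(0.1213))
   (np.float64(0.216), 54, np.float64(0.5132), np.float64(0.1215))
   (np.float64(0.228), 46, np.float64(0.5128), np.float64(0.1213))
   (np.float64(0.24), 52, np.float64(0.5171), np.float64(0.1206))
   (np.float64(0.252), 73, np.float64(0.5101), np.float64(0.1217))
   (np.float64(0.264), 47, np.float64(0.5163), np.float64(0.121))
   (np.float64(0.276), 39, np.float64(0.5152), np.float64(0.1205))
[ 0.64929166 -0.1723747   0.16197866] [ 0.57488638 -0.17725148  0.26846842]
0 [-0.1551, -0.0256, 0.0571] [0.0742, 0.1025, 0.1015]
1 [-0.1638, 0.0336, 0.0037] [0.0742, 0.1025, 0.1015]
2 [-0.0872, 0.1677, 0.0445] [-0.0207, 0.1348, 0.1186]
3 [-0.0351, 0.1887, 0.0298] [-0.0207, 0.1348, 0.1186]
4 [-0.0226, 0.0016, 0.0757] [0.0, 0.0, 0.0]
5 [-0.0, -0.0, 0.1625] [0.0, 0.0, 0.0]
```

Call:
{"name": "apply_moves", "arguments": {
  "claw": [0.1,0.1,0.1,0.1,0.1],
  "travel": [
    [-0.031,-0.005,0.011],
    [-0.062,-0.01,0.023],
    [-0.093,-0.015,0.034],
    [-0.124,-0.02,0.046],
    [-0.155,-0.0256,0.057]
  ],
  "turn": [
    [0.015,0.02,0.02],
    [0.03,0.041,0.041],
    [0.044,0.061,0.061],
    [0.059,0.082,0.081],
    [0.0742,0.1025,0.1015]
  ]
}}

```text
t: 33.92
tcp_pos: [0.4895, 0.2262, 0.2787]
tool_rot: [0.796, 0.522, -0.236, 0.194]
force: [0.0, -0.6, 0.6]
finger_gap: 0.546
gripper_force: 0.0
```

Call:
{"name": "apply_moves", "arguments": {
  "claw": [0.1,0.1,0.1,0.1,0.1],
  "travel": [
    [-0.033,0.007,0.001],
    [-0.065,0.013,0.0015],
    [-0.098,0.02,0.002],
    [-0.131,0.027,0.003],
    [-0.164,0.0336,0.0037]
  ],
  "turn": [
    [0.015,0.02,0.02],
    [0.03,0.041,0.041],
    [0.044,0.061,0.061],
    [0.059,0.082,0.081],
    [0.0742,0.1025,0.1015]
  ]
}}

```text
t: 34.33
tcp_pos: [0.469, 0.1172, 0.3546]
tool_rot: [0.913, 0.383, -0.131, 0.05]
force: [0.7, -0.3, -0.2]
finger_gap: 0.548
gripper_force: 0.0
```

Call:
{"name": "apply_moves", "arguments": {
  "claw": [0.1,0.1,0.1,0.1,0.1],
  "travel": [
    [-0.017,0.034,0.009],
    [-0.035,0.067,0.018],
    [-0.052,0.101,0.027],
    [-0.07,0.134,0.036],
    [-0.087,0.1677,0.0445]
  ],
  "turn": [
    [-0.004,0.027,0.024],
    [-0.008,0.054,0.047],
    [-0.012,0.081,0.071],
    [-0.017,0.108,0.095],
    [-0.0207,0.135,0.1186]
  ]
}}

```text
t: 34.75
tcp_pos: [0.5114, -0.0319, 0.3386]
tool_rot: [0.972, 0.215, 0.088, 0.023]
force: [1.0, 0.2, -0.8]
finger_gap: 0.55
gripper_force: 0.0
```

Call:
{"name": "apply_moves", "arguments": {
  "claw": [0.1,0.1,0.1,0.1,0.1],
  "travel": [
    [-0.007,0.038,0.006],
    [-0.014,0.075,0.012],
    [-0.021,0.113,0.018],
    [-0.028,0.151,0.024],
    [-0.035,0.1887,0.03]
  ],
  "turn": [
    [-0.004,0.027,0.024],
    [-0.008,0.054,0.047],
    [-0.012,0.081,0.071],
    [-0.017,0.108,0.095],
    [-0.0207,0.135,0.1186]
  ]
}}

```text
t: 35.17
tcp_pos: [0.5536, -0.181, 0.3228]
tool_rot: [0.954, 0.029, 0.299, -0.008]
force: [1.0, 0.6, -0.5]
finger_gap: 0.549
gripper_force: 0.0
```

Call:
{"name": "apply_moves", "arguments": {
  "claw": [0.1,0.1,0.1,0.1,0.1],
  "travel": [
    [0,0,0],
    [0,0,0],
    [0,0,0],
    [0,0,0],
    [0,0,0]
  ],
  "turn": [
    [0,0,0],
    [0,0,0],
    [0,0,0],
    [0,0,0],
    [0,0,0]
  ]
}}

```text
t: 35.58
tcp_pos: [0.5543, -0.1776, 0.3228]
tool_rot: [0.954, 0.033, 0.297, -0.009]
force: [-0.7, 0.2, -0.4]
finger_gap: 0.546
gripper_force: 0.0
```

```bash
python3 - <<'E'
from h import *
log(); caps(); p,Rm=pick(3); pre=p-.13*Rm[:,2]
plan([(pre,Rm),(p,Rm)])
E
```

```text
t 35.58 tcp [ 0.5543 -0.1776  0.3228] q [-0.71  0.21  1.85  0.63  0.74  0.39] F [-0.7  0.2 -0.4] gap 0.546 gf 0.0
captop 1038 [317.5 227.6] [ 0.6379 -0.1729  0.187 ]
0 [-0.0174, 0.0011, 0.0705] [0.0005, 0.0023, 0.0011]
1 [-0.0, -0.0, 0.1625] [0.0, 0.0, 0.0]
```

Call:
{"name": "apply_moves", "arguments": {
  "claw": [0.1,0.1,0.1,0.1,0.1],
  "travel": [
    [-0.0087,0.0005,0.035],
    [-0.0174,0.001,0.07],
    [-0.0174,0.001,0.1],
    [-0.0174,0.001,0.12],
    [-0.0174,0.001,0.13]
  ],
  "turn": [
    [0.0005,0.0023,0.001],
    [0.0005,0.0023,0.001],
    [0.0005,0.0023,0.001],
    [0.0005,0.0023,0.001],
    [0.0005,0.0023,0.001]
  ]
}}

```text
t: 36.05
tcp_pos: [0.6021, -0.1754, 0.2269]
tool_rot: [0.954, 0.031, 0.299, -0.011]
force: [-0.2, -0.0, 0.3]
finger_gap: 0.55
gripper_force: 0.0
```

Call:
{"name": "apply_moves", "arguments": {
  "claw": [0.1,0.1,0.1,0.1,0.1],
  "travel": [
    [0,0,0.035],
    [0,0,0.065],
    [0,0,0.09],
    [0,0,0.103],
    [0,0,0.103]
  ],
  "turn": [
    [0,0,0],
    [0,0,0],
    [0,0,0],
    [0,0,0],
    [0,0,0]
  ]
}}

```text
t: 36.47
tcp_pos: [0.6492, -0.1729, 0.1598]
tool_rot: [0.953, 0.031, 0.3, -0.011]
force: [-0.4, -0.5, -0.2]
finger_gap: 0.55
gripper_force: 0.0
```

```bash
python3 - <<'E'
from h import *
log(); caps(); p,Rm=pick(3); print(p); print(delta(p,Rm))
E
```

```text
t 36.47 tcp [ 0.6492 -0.1729  0.1598] q [-0.58  0.57  1.82  1.    0.43  0.06] F [-0.4 -0.5 -0.2] gap 0.55 gf 0.0
captop 6168 [315.3 331.4] [ 0.6383 -0.1729  0.187 ]
[ 0.64929166 -0.1723747   0.16197866]
(array([ 0.0013, -0.001 , -0.0008]), array([-0.0001,  0.0003, -0.0005]))
```

Call:
{"name": "apply_moves", "arguments": {
  "claw": [0.1,-1,-1,-1,-1],
  "travel": [
    [0.0014,-0.0005,-0.001],
    [0.0014,-0.0005,-0.001],
    [0.0014,-0.0005,-0.001],
    [0.0014,-0.0005,-0.001],
    [0.0014,-0.0005,-0.001]
  ],
  "turn": [
    [0,0,0],
    [0,0,0],
    [0,0,0],
    [0,0,0],
    [0,0,0]
  ]
}}

```text
t: 36.93
tcp_pos: [0.6498, -0.1741, 0.1644]
tool_rot: [0.953, 0.03, 0.302, -0.009]
force: [-1.0, 0.3, 5.9]
finger_gap: 0.38
gripper_force: 69.1
```

Call:
{"name": "apply_moves", "arguments": {
  "claw": [-1,-1,-1,-1,-1],
  "travel": [
    [0,0,0],
    [0,0,0],
    [0.01,0,-0.014],
    [0.02,0,-0.028],
    [0.036,0,-0.051]
  ],
  "turn": [
    [0,0,0],
    [0,0,0],
    [0,0,0],
    [0,0,0],
    [0,0,0]
  ]
}}

```text
t: 37.35
tcp_pos: [0.6476, -0.173, 0.2107]
tool_rot: [0.954, 0.03, 0.298, -0.011]
force: [0.1, 0.9, -0.1]
finger_gap: 0.381
gripper_force: 69.6
```

Call:
{"name": "apply_moves", "arguments": {
  "claw": [-1,-1,-1,-1,-1],
  "travel": [
    [0.018,0,-0.026],
    [0.036,0,-0.051],
    [0.054,0,-0.077],
    [0.072,0,-0.102],
    [0.086,0,-0.122]
  ],
  "turn": [
    [0,0,0],
    [0,0,0],
    [0,0,0],
    [0,0,0],
    [0,0,0]
  ]
}}

```text
t: 37.77
tcp_pos: [0.6493, -0.1738, 0.3338]
tool_rot: [0.953, 0.03, 0.301, -0.009]
force: [-0.2, -0.5, -1.6]
finger_gap: 0.379
gripper_force: 69.6
```

```bash
python3 - <<'E'
from h import *
log(); Rq=tool([0,-np.cos(np.radians(TH)),-np.sin(np.radians(TH))],[1,0,0]); Rv=pickR(-(90-TH))@np.diag([-1.,-1,1])
plan([((.46,-.12,.34),Rv),((.43,.0,.34),tool([-.58,-.58,-.57],[.7,-.7,0])),((.4485,.264,.30),Rq)])
from kin import ik
print([[q.round(2) for q in ik(np.array(a),b)] for a,b in(((.46,-.12,.34),Rv),((.43,.0,.34),tool([-.58,-.58,-.57],[.7,-.7,0])),((.4485,.264,.09),Rq))])
E
```

```text
t 37.77 tcp [ 0.6493 -0.1738  0.3338] q [-0.58  0.32  1.65  0.54  0.74  0.6 ] F [-0.2 -0.5 -1.6] gap 0.379 gf 69.6
0 [-0.0618, -0.0273, -0.0465] [0.0, -0.1667, -0.0003]
1 [-0.0768, -0.0274, -0.0093] [0.0, -0.1667, -0.0003]
2 [-0.0711, -0.0275, 0.0303] [0.0, -0.1667, -0.0003]
3 [-0.0079, -0.0761, 0.0113] [-0.094, -0.0005, -0.0656]
4 [0.0079, -0.0761, -0.0114] [-0.094, -0.0005, -0.0656]
5 [0.0918, -0.1085, -0.0883] [-0.1025, 0.0005, -0.0715]
6 [0.1103, -0.0525, -0.1143] [-0.1025, 0.0005, -0.0715]
[[array([-0.3 ,  0.66,  1.21, -0.36,  2.16,  1.14])], [array([ 0.1 ,  0.55,  1.45, -0.59,  1.92,  0.91])], [array([ 0.68,  0.94,  1.43, -0.69,  1.52,  1.  ])]]
```

Call:
{"name": "apply_moves", "arguments": {
  "claw": [-1,-1,-1,-1,-1],
  "travel": [
    [-0.012,-0.0055,-0.009],
    [-0.025,-0.011,-0.0186],
    [-0.037,-0.0164,-0.028],
    [-0.049,-0.022,-0.037],
    [-0.0618,-0.0273,-0.0465]
  ],
  "turn": [
    [0,-0.0335,0],
    [0,-0.067,0],
    [0,-0.1,0],
    [0,-0.134,0],
    [0,-0.167,-0.0003]
  ]
}}

```text
t: 38.18
tcp_pos: [0.5855, -0.1559, 0.335]
tool_rot: [0.999, 0.031, 0.041, -0.001]
force: [0.7, 0.2, -0.7]
finger_gap: 0.379
gripper_force: 69.6
```

Call:
{"name": "apply_moves", "arguments": {
  "claw": [-1,-1,-1,-1,-1],
  "travel": [
    [-0.015,-0.0055,-0.002],
    [-0.031,-0.011,-0.004],
    [-0.046,-0.0164,-0.006],
    [-0.061,-0.022,-0.0075],
    [-0.0768,-0.0274,-0.0093]
  ],
  "turn": [
    [0,-0.0335,0],
    [0,-0.067,0],
    [0,-0.1,0],
    [0,-0.134,0],
    [0,-0.167,-0.0003]
  ]
}}

```text
t: 38.6
tcp_pos: [0.5231, -0.1378, 0.3366]
tool_rot: [0.975, 0.031, -0.219, 0.007]
force: [0.4, 0.2, -1.2]
finger_gap: 0.378
gripper_force: 69.6
```

Call:
{"name": "apply_moves", "arguments": {
  "claw": [-1,-1,-1,-1,-1],
  "travel": [
    [-0.014,-0.0055,0.006],
    [-0.028,-0.011,0.012],
    [-0.043,-0.0164,0.018],
    [-0.057,-0.022,0.024],
    [-0.0711,-0.0275,0.03]
  ],
  "turn": [
    [0,-0.0335,0],
    [0,-0.067,0],
    [0,-0.1,0],
    [0,-0.134,0],
    [0,-0.167,-0.0003]
  ]
}}

```text
t: 39.02
tcp_pos: [0.4603, -0.1198, 0.3385]
tool_rot: [0.885, 0.029, -0.465, 0.015]
force: [0.6, 0.3, -1.3]
finger_gap: 0.381
gripper_force: 69.6
```

Call:
{"name": "apply_moves", "arguments": {
  "claw": [-1,-1,-1,-1,-1],
  "travel": [
    [-0.0016,-0.015,0.002],
    [-0.003,-0.03,0.0045],
    [-0.005,-0.046,0.007],
    [-0.006,-0.061,0.009],
    [-0.008,-0.076,0.0113]
  ],
  "turn": [
    [-0.019,0,-0.013],
    [-0.038,0,-0.026],
    [-0.056,0,-0.039],
    [-0.075,0,-0.052],
    [-0.094,-0.0005,-0.0656]
  ]
}}

```text
t: 39.43
tcp_pos: [0.4453, -0.0596, 0.3382]
tool_rot: [0.866, 0.189, -0.453, 0.098]
force: [-0.2, -0.6, -1.5]
finger_gap: 0.379
gripper_force: 69.6
```

Call:
{"name": "apply_moves", "arguments": {
  "claw": [-1,-1,-1,-1,-1],
  "travel": [
    [0.0016,-0.015,-0.002],
    [0.003,-0.03,-0.0045],
    [0.005,-0.046,-0.007],
    [0.006,-0.061,-0.009],
    [0.008,-0.076,-0.0114]
  ],
  "turn": [
    [-0.019,0,-0.013],
    [-0.038,0,-0.026],
    [-0.056,0,-0.039],
    [-0.075,0,-0.052],
    [-0.094,-0.0005,-0.0656]
  ]
}}

```text
t: 39.85
tcp_pos: [0.4302, 0.0005, 0.3386]
tool_rot: [0.818, 0.341, -0.429, 0.177]
force: [-0.6, 0.1, -0.5]
finger_gap: 0.381
gripper_force: 69.6
```

Call:
{"name": "apply_moves", "arguments": {
  "claw": [-1,-1,-1,-1,-1],
  "travel": [
    [0.018,-0.022,-0.018],
    [0.037,-0.043,-0.035],
    [0.055,-0.065,-0.053],
    [0.073,-0.087,-0.071],
    [0.092,-0.1085,-0.088]
  ],
  "turn": [
    [-0.02,0,-0.014],
    [-0.041,0,-0.029],
    [-0.062,0,-0.043],
    [-0.082,0,-0.057],
    [-0.1025,0,-0.0715]
  ]
}}

```text
t: 40.27
tcp_pos: [0.4396, 0.1333, 0.3183]
tool_rot: [0.735, 0.495, -0.385, 0.257]
force: [0.5, 0.8, -0.9]
finger_gap: 0.376
gripper_force: 69.5
```

Call:
{"name": "apply_moves", "arguments": {
  "claw": [-1,-1,-1,-1,-1],
  "travel": [
    [0.022,-0.01,-0.023],
    [0.044,-0.021,-0.046],
    [0.066,-0.031,-0.069],
    [0.088,-0.042,-0.091],
    [0.11,-0.0525,-0.114]
  ],
  "turn": [
    [-0.02,0,-0.014],
    [-0.041,0,-0.029],
    [-0.062,0,-0.043],
    [-0.082,0,-0.057],
    [-0.1025,0,-0.0715]
  ]
}}

```text
t: 40.68
tcp_pos: [0.4484, 0.265, 0.298]
tool_rot: [0.625, 0.629, -0.328, 0.326]
force: [1.2, -0.4, -0.8]
finger_gap: 0.379
gripper_force: 69.5
```

Call:
{"name": "apply_moves", "arguments": {
  "claw": [-1,-1,-1],
  "travel": [
    [0,0,0],
    [0,0,0],
    [0,0,0]
  ],
  "turn": [
    [0,0,0],
    [0,0,0],
    [0,0,0]
  ]
}}

```text
t: 40.93
tcp_pos: [0.4484, 0.2634, 0.2985]
tool_rot: [0.626, 0.628, -0.329, 0.326]
force: [-0.1, -0.1, -1.0]
finger_gap: 0.383
gripper_force: 69.6
```

```bash
python3 - <<'E'
from h import *
st=log(); M=R.from_quat(st['tool_rot']).as_matrix(); print(M.round(3).tolist()); G=st['tcp_pos']-.019*M[:,2]; print('G',G.round(4)); held(.14,.26,G[0],G[2])
p=np.array(st['tcp_pos']); plan([(p+[.4485-G[0],0,.140-G[2]],tool([0,-np.cos(np.radians(TH)),-np.sin(np.radians(TH))],[1,0,0]))])
print('others'); held(.15,.30,.5105,.11,('scene',)); held(.15,.30,.5725,.11,('scene',))
E
```

```text
t 40.93 tcp [0.4484 0.2634 0.2985] q [ 0.68  0.66  1.35 -0.71  1.8   0.76] F [-0.1 -0.1 -1. ] gap 0.383 gf 69.6
[[-0.004, 1.0, -0.003], [0.572, -0.0, -0.821], [-0.821, -0.005, -0.572]]
G [0.4485 0.279  0.3093]
top foot y 0.1739 cap side y 0.2597
   (np.float64(0.17), 11, np.float64(0.4462), np.float64(0.3195))
   (np.float64(0.182), 56, np.float64(0.4451), np.float64(0.3244))
   (np.float64(0.194), 60, np.float64(0.4456), np.float64(0.3253))
   (np.float64(0.206), 60, np.float64(0.4454), np.float64(0.3241))
   (np.float64(0.218), 63, np.float64(0.4467), np.float64(0.3259))
   (np.float64(0.23), 62, np.float64(0.4474), np.float64(0.3255))
   (np.float64(0.242), 60, np.float64(0.4469), np.float64(0.3264))
   (np.float64(0.254), 62, np.float64(0.4473), np.float64(0.3259))
scene foot y 0.1728 cap side y 0.2593
   (np.float64(0.17), 35, np.float64(0.4515), np.float64(0.3165))
   (np.float64(0.182), 90, np.float64(0.4521), np.float64(0.3212))
   (np.float64(0.194), 67, np.float64(0.4547), np.float64(0.3231))
   (np.float64(0.206), 67, np.float64(0.4549), np.float64(0.3232))
   (np.float64(
[... 885 characters left out ...]
 (np.float64(0.276), 39, np.float64(0.5157), np.float64(0.1209))
scene foot y 0.1735 cap side y 0.2816
   (np.float64(0.18), 78, np.float64(0.577), np.float64(0.1198))
   (np.float64(0.192), 78, np.float64(0.5716), np.float64(0.1199))
   (np.float64(0.204), 55, np.float64(0.5756), np.float64(0.1206))
   (np.float64(0.216), 60, np.float64(0.5766), np.float64(0.1211))
   (np.float64(0.228), 55, np.float64(0.5762), np.float64(0.1219))
   (np.float64(0.24), 57, np.float64(0.5699), np.float64(0.1218))
   (np.float64(0.252), 70, np.float64(0.57), np.float64(0.1209))
   (np.float64(0.264), 47, np.float64(0.5776), np.float64(0.1209))
   (np.float64(0.276), 36, np.float64(0.5766), np.float64(0.1214))
```

Same sequence as before for the descent.

Call:
{"name": "apply_moves", "arguments": {
  "claw": [-1,-1,-1,-1,-1],
  "travel": [
    [0.035,0,0.024],
    [0.07,0,0.048],
    [0.105,0,0.072],
    [0.14,0,0.096],
    [0.1745,0.0004,0.1205]
  ],
  "turn": [
    [0,0,0],
    [0,0,0],
    [-0.001,0.0006,0.001],
    [-0.001,0.0006,0.001],
    [-0.001,0.0006,0.001]
  ]
}}

```text
t: 41.55
tcp_pos: [0.4486, 0.2638, 0.1278]
tool_rot: [0.628, 0.627, -0.326, 0.326]
force: [-0.1, -0.5, -1.1]
finger_gap: 0.382
gripper_force: 69.6
```

Call:
{"name": "apply_moves", "arguments": {
  "claw": [-1,-1,-1,-1,-1],
  "travel": [
    [0,0,0],
    [0,0,0],
    [0.009,0,0.007],
    [0.017,0,0.012],
    [0.0245,0,0.0172]
  ],
  "turn": [
    [0,0,0],
    [0,0,0],
    [0,0,0],
    [0,0,0],
    [0,0,0]
  ]
}}

```text
t: 41.97
tcp_pos: [0.449, 0.2651, 0.1063]
tool_rot: [0.628, 0.627, -0.325, 0.327]
force: [-0.7, 0.3, -1.1]
finger_gap: 0.381
gripper_force: 69.6
```

Call:
{"name": "apply_moves", "arguments": {
  "claw": [-1,-1,-1,-1,-1],
  "travel": [
    [0.003,0,0.002],
    [0.006,0,0.0042],
    [0.009,0,0.0063],
    [0.0105,0,0.0073],
    [0.0105,0,0.0073]
  ],
  "turn": [
    [0,0,0],
    [0,0,0],
    [0,0,0],
    [0,0,0],
    [0,0,0]
  ]
}}

```text
t: 42.38
tcp_pos: [0.4495, 0.2646, 0.0955]
tool_rot: [0.627, 0.628, -0.326, 0.328]
force: [4.0, -0.5, 3.4]
finger_gap: 0.382
gripper_force: 69.9
```

```bash
python3 - <<'E'
from h import *
st=log(); d=R.from_quat(st['tool_rot']).as_matrix()[:,2]; G=st['tcp_pos']-.019*d; print('G',G.round(4)); held(.15,.27,G[0],.11)
E
```

```text
t 42.38 tcp [0.4495 0.2646 0.0955] q [ 0.68  0.93  1.42 -0.69  1.53  0.99] F [ 4.  -0.5  3.4] gap 0.382 gf 69.9
G [0.4495 0.2802 0.1064]
top foot y 0.1758 cap side y 0.2692
   (np.float64(0.18), 38, np.float64(0.446), np.float64(0.1257))
   (np.float64(0.192), 49, np.float64(0.4462), np.float64(0.128))
   (np.float64(0.204), 45, np.float64(0.448), np.float64(0.1269))
   (np.float64(0.216), 43, np.float64(0.4464), np.float64(0.1274))
   (np.float64(0.228), 40, np.float64(0.4463), np.float64(0.127))
   (np.float64(0.24), 53, np.float64(0.4469), np.float64(0.1251))
   (np.float64(0.252), 46, np.float64(0.4493), np.float64(0.1263))
   (np.float64(0.264), 56, np.float64(0.4495), np.float64(0.1249))
scene foot y 0.1751 cap side y 0.2693
   (np.float64(0.18), 71, np.float64(0.4539), np.float64(0.124))
   (np.float64(0.192), 60, np.float64(0.4513), np.float64(0.125))
   (np.float64(0.204), 52, np.float64(0.4556), np.float64(0.1244))
   (np.float64(0.216), 48, np.float64(0.4554), np.float64(0.1237))
   (np.float64(0.228), 51, np.float64(0.4555), np.float64(0.1233))
   (np.float64(0.24), 53, np.float64(0.4608), np.float64(0.1223))
   (np.float64(0.252), 59, np.float64(0.4546), np.float64(0.1223))
   (np.float64(0.264), 65, np.float64(0.4525), np.float64(0.121))
```

Call:
{"name": "apply_moves", "arguments": {
  "claw": [-1,-1,-1,0.1,0.1],
  "travel": [
    [0,0.0025,0],
    [0.001,0.0025,0.0007],
    [0.001,0.0025,0.0007],
    [0.001,0.0025,0.0007],
    [0.001,0.0025,0.0007]
  ],
  "turn": [
    [0,0,0],
    [0,0,0],
    [0,0,0],
    [0,0,0],
    [0,0,0]
  ]
}}

```text
t: 42.9
tcp_pos: [0.4488, 0.2646, 0.093]
tool_rot: [0.627, 0.628, -0.327, 0.325]
force: [0.4, -0.3, -0.4]
finger_gap: 0.548
gripper_force: 0.0
```

Call:
{"name": "apply_moves", "arguments": {
  "claw": [0.1,0.1,0.1],
  "travel": [
    [0,0,0],
    [0,0,0],
    [0,0,0]
  ],
  "turn": [
    [0,0,0],
    [0,0,0],
    [0,0,0]
  ]
}}

```text
t: 43.15
tcp_pos: [0.4496, 0.2645, 0.0933]
tool_rot: [0.627, 0.628, -0.327, 0.326]
force: [0.9, -0.3, 0.2]
finger_gap: 0.545
gripper_force: 0.0
```

Call:
{"name": "apply_moves", "arguments": {
  "claw": [0.1,0.1,0.1,0.1,0.1],
  "travel": [
    [0,0,-0.03],
    [0,0,-0.06],
    [0,0,-0.1],
    [-0.03,0,-0.13],
    [-0.06,0,-0.15]
  ],
  "turn": [
    [0,0,0],
    [0,0,0],
    [0,0,0],
    [0,0,0],
    [0,0,0]
  ]
}}

```text
t: 43.57
tcp_pos: [0.4497, 0.3373, 0.2023]
tool_rot: [0.626, 0.628, -0.326, 0.327]
force: [1.0, -0.2, 0.4]
finger_gap: 0.546
gripper_force: 0.0
```

```bash
python3 - <<'E'
from h import *
st=log()
for x in(.449,.511,.573): print(x); held(.15,.30,x,.11,('scene','top'))
s=snap('scene','s4'); Rd=down(np.pi); 
t=snap('top'); C=cloud(t); g=mask(t,45,85,90,50)
for a,c,_ in blobs(g,15):
    if 225<c[0]<265: print('btn top',a,c,ray(t,*c,.065).round(4),C[int(c[1]),int(c[0])].round(4))
from kin import ik
for a in(0,np.pi/2,-np.pi/2,np.pi): print(a,[q.round(2) for q in ik(np.array([.3895,.221,.15]),down(a))])
E
```

```text
t 43.57 tcp [0.4497 0.3373 0.2023] q [ 0.76  0.85  1.24 -0.65  1.78  0.87] F [ 1.  -0.2  0.4] gap 0.546 gf 0.0
0.449
scene foot y 0.1741 cap side y 0.2829
   (np.float64(0.18), 65, np.float64(0.4554), np.float64(0.1195))
   (np.float64(0.192), 63, np.float64(0.451), np.float64(0.121))
   (np.float64(0.204), 57, np.float64(0.4488), np.float64(0.1224))
   (np.float64(0.216), 44, np.float64(0.4559), np.float64(0.1219))
   (np.float64(0.228), 52, np.float64(0.4557), np.float64(0.1217))
   (np.float64(0.24), 60, np.float64(0.4596), np.float64(0.1208))
   (np.float64(0.252), 63, np.float64(0.4497), np.float64(0.1212))
   (np.float64(0.264), 42, np.float64(0.4557), np.float64(0.1219))
   (np.float64(0.276), 32, np.float64(0.4547), np.float64(0.1215))
top foot y 0.1757 cap side y 0.2755
   (np.float64(0.18), 35, np.float64(0.4486), np.float64(0.1225))
   (np.float64(0.192), 52, np.float64(0.4451), np.float64(0.1242))
   (np.float64(0.204), 47, np.float64(0.4487), np.float64(0.1254))
   (np.float64(0.216), 45, np.float64(0.4484), np.float64(0.1251))
   (np.float64(0.228), 46, np.float64(0.448
[... 2430 characters left out ...]
t64(0.1249))
   (np.float64(0.216), 41, np.float64(0.5699), np.float64(0.1241))
   (np.float64(0.228), 43, np.float64(0.57), np.float64(0.1236))
   (np.float64(0.24), 46, np.float64(0.5757), np.float64(0.1249))
   (np.float64(0.252), 45, np.float64(0.5748), np.float64(0.1239))
   (np.float64(0.264), 36, np.float64(0.5706), np.float64(0.1242))
   (np.float64(0.276), 14, np.float64(0.5708), np.float64(0.1212))
btn top 38 [245.6 289.9] [0.3894 0.223  0.065 ] [0.392  0.225  0.0638]
0 [array([ 0.27,  0.43,  1.95, -0.  ,  0.76,  0.27])]
1.5707963267948966 [array([ 0.27,  0.43,  1.95, -0.  ,  0.76, -1.31])]
-1.5707963267948966 [array([ 0.27,  0.43,  1.95, -0.  ,  0.76,  1.84])]
3.141592653589793 []
```

View pics/s4.png

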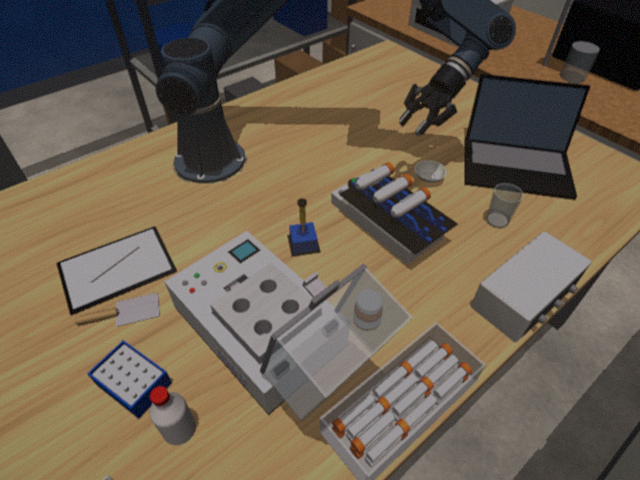

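All three tubes lie in notches 1 to 3 around (388,190), level to about 1 mm. The pin is in its stand at (303,225), and the hood is open and the block empty. Next, the start button.

```bash
python3 - <<'E'
from h import *
Rd=down(np.pi/2)
plan([((.43,.32,.30),None),((.388,.221,.24),Rd)])
E
```

```text
0 [-0.1124, -0.0247, -0.0561] [0.0, 0.0, 0.0]
1 [-0.0023, -0.0131, 0.0361] [-0.0598, 0.0595, -0.1142]
2 [-0.0027, -0.0205, 0.0324] [-0.0598, 0.0595, -0.1142]
3 [0.0002, -0.0267, 0.0277] [-0.0598, 0.0595, -0.1142]
4 [0.0059, -0.0304, 0.0228] [-0.0598, 0.0595, -0.1142]
```

Call:
{"name": "apply_moves", "arguments": {
  "claw": [0.1,0.1,0.1,-1,-1],
  "travel": [
    [-0.03,-0.006,-0.015],
    [-0.06,-0.012,-0.03],
    [-0.09,-0.018,-0.045],
    [-0.1124,-0.0247,-0.056],
    [-0.1124,-0.0247,-0.056]
  ],
  "turn": [
    [0,0,0],
    [0,0,0],
    [0,0,0],
    [0,0,0],
    [0,0,0]
  ]
}}

```text
t: 44.38
tcp_pos: [0.4305, 0.3206, 0.3046]
tool_rot: [0.628, 0.627, -0.325, 0.327]
force: [0.3, -0.2, -0.2]
finger_gap: 0.279
gripper_force: 0.0
```

Call:
{"name": "apply_moves", "arguments": {
  "claw": [-1,-1,-1,-1,-1],
  "travel": [
    [0,-0.003,0.007],
    [-0.001,-0.005,0.014],
    [-0.0015,-0.008,0.021],
    [-0.002,-0.01,0.029],
    [-0.0023,-0.013,0.036]
  ],
  "turn": [
    [-0.012,0.012,-0.023],
    [-0.024,0.024,-0.046],
    [-0.036,0.036,-0.068],
    [-0.048,0.048,-0.091],
    [-0.06,0.0595,-0.114]
  ]
}}

```text
t: 44.8
tcp_pos: [0.4194, 0.2953, 0.2842]
tool_rot: [0.498, 0.786, -0.26, 0.26]
force: [0.1, -0.7, -0.2]
finger_gap: 0.001
gripper_force: 0.0
```

Call:
{"name": "apply_moves", "arguments": {
  "claw": [-1,-1,-1,-1,-1],
  "travel": [
    [0,-0.004,0.0065],
    [-0.001,-0.008,0.013],
    [-0.0015,-0.012,0.019],
    [-0.002,-0.016,0.026],
    [-0.0027,-0.02,0.0324]
  ],
  "turn": [
    [-0.012,0.012,-0.023],
    [-0.024,0.024,-0.046],
    [-0.036,0.036,-0.068],
    [-0.048,0.048,-0.091],
    [-0.06,0.0595,-0.114]
  ]
}}

```text
t: 45.22
tcp_pos: [0.4091, 0.2707, 0.2694]
tool_rot: [0.346, 0.903, -0.18, 0.181]
force: [-0.9, -0.3, -0.7]
finger_gap: -0.003
gripper_force: 0.0
```

Call:
{"name": "apply_moves", "arguments": {
  "claw": [-1,-1,-1,-1,-1],
  "travel": [
    [0,-0.005,0.0055],
    [0,-0.01,0.011],
    [0,-0.016,0.0165],
    [0,-0.021,0.022],
    [0,-0.0267,0.0277]
  ],
  "turn": [
    [-0.012,0.012,-0.023],
    [-0.024,0.024,-0.046],
    [-0.036,0.036,-0.068],
    [-0.048,0.048,-0.091],
    [-0.06,0.0595,-0.114]
  ]
}}

```text
t: 45.63
tcp_pos: [0.3988, 0.2459, 0.2547]
tool_rot: [0.177, 0.976, -0.091, 0.093]
force: [0.9, -0.2, -0.5]
finger_gap: 0.002
gripper_force: 0.0
```

Call:
{"name": "apply_moves", "arguments": {
  "claw": [-1,-1,-1,-1,-1],
  "travel": [
    [0.001,-0.006,0.0045],
    [0.002,-0.012,0.009],
    [0.0035,-0.018,0.0135],
    [0.005,-0.024,0.018],
    [0.006,-0.03,0.023]
  ],
  "turn": [
    [-0.012,0.012,-0.023],
    [-0.024,0.024,-0.046],
    [-0.036,0.036,-0.068],
    [-0.048,0.048,-0.091],
    [-0.06,0.0595,-0.114]
  ]
}}

```text
t: 46.05
tcp_pos: [0.3884, 0.2215, 0.2395]
tool_rot: [-0.001, 1.0, 0.003, 0.001]
force: [-0.1, 0.2, -0.4]
finger_gap: 0.005
gripper_force: 0.0
```

Call:
{"name": "apply_moves", "arguments": {
  "claw": [-1,-1,-1,-1],
  "travel": [
    [0,0,0],
    [0,0,0],
    [0,0,0],
    [0,0,0]
  ],
  "turn": [
    [0,0,0],
    [0,0,0],
    [0,0,0],
    [0,0,0]
  ]
}}

```text
t: 46.38
tcp_pos: [0.389, 0.2225, 0.2405]
tool_rot: [0.001, 1.0, 0.001, 0.002]
force: [0.1, 0.5, -1.0]
finger_gap: 0.0
gripper_force: 0.0
```

```bash
python3 - <<'E'
from h import *
log(); s=snap('wrist','w9'); C=cloud(s)
for a,c,b in blobs(mask(s,45,85,90,40),100):
    z=C[int(c[1]),int(c[0])]; print('btn',a,c,b,z.round(4),ray(s,*c,z[2]).round(4))
b=mask(s,108,130,120,40)>0; Z=C[...,2]
for r,(y0,y1) in(('L',(.235,.27)),('R',(.18,.215))):
    q=b&(Z>.08)&(Z<.112)&(C[...,1]>y0)&(C[...,1]<y1); 
    if q.sum(): print(r,q.sum(),np.percentile(C[q],[2,50,98],axis=0).round(4).tolist())
plan([((.388,.221,.075),down(np.pi/2))])
E
```

```text
t 46.38 tcp [0.389  0.2225 0.2405] q [ 0.27  0.27  1.85  0.    1.01 -1.3 ] F [ 0.1  0.5 -1. ] gap 0.0 gf 0.0
btn 311 [317.3 212.1] [308 202  20  21] [0.3894 0.223  0.0637] [0.3895 0.2233 0.0637]
L 266 [[0.4114, 0.245, 0.0815], [0.4243, 0.2489, 0.0846], [0.4602, 0.2528, 0.1068]]
R 258 [[0.4117, 0.1932, 0.081], [0.4245, 0.1975, 0.0841], [0.437, 0.201, 0.1068]]
0 [0.0022, -0.0026, 0.207] [0.001, 0.0016, -0.0003]
```

View pics/w9.png

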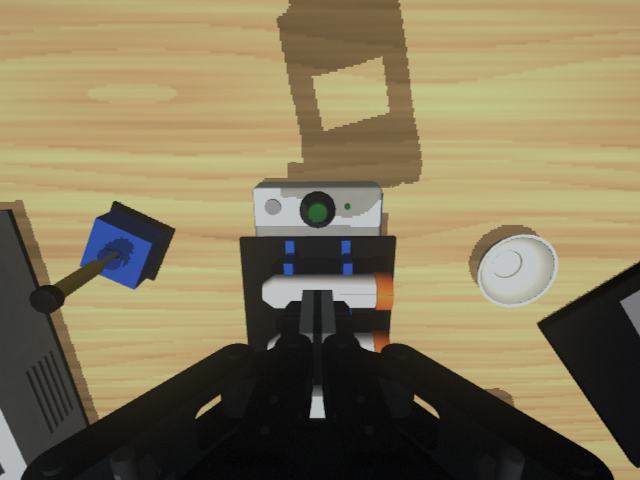

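The button is at (317,212), below the shut fingertips. Descending and pressing.

Call:
{"name": "apply_moves", "arguments": {
  "claw": [-1,-1,-1,-1,-1],
  "travel": [
    [0.001,0.001,0.045],
    [0.001,0.001,0.09],
    [0.001,0.001,0.135],
    [0.001,0.001,0.18],
    [0.001,0.001,0.207]
  ],
  "turn": [
    [0,0,0],
    [0,0,0],
    [0,0,0],
    [0,0,0],
    [0,0,0]
  ]
}}

```text
t: 46.85
tcp_pos: [0.3879, 0.2237, 0.0727]
tool_rot: [0.0, 1.0, 0.001, 0.001]
force: [0.4, -0.2, 0.6]
finger_gap: 0.001
gripper_force: 0.0
```

Call:
{"name": "apply_moves", "arguments": {
  "claw": [-1,-1,-1,-1,-1],
  "travel": [
    [0,0,0.006],
    [0,0,0.012],
    [0,0,0.016],
    [0,0,0.02],
    [0,0,0.0225]
  ],
  "turn": [
    [0,0,0],
    [0,0,0],
    [0,0,0],
    [0,0,0],
    [0,0,0]
  ]
}}

```text
t: 47.27
tcp_pos: [0.3899, 0.224, 0.0582]
tool_rot: [0.001, 1.0, 0.002, 0.004]
force: [-0.6, 0.5, 4.5]
finger_gap: -0.001
gripper_force: 1.9
```

Call:
{"name": "apply_moves", "arguments": {
  "claw": [-1,-1,-1],
  "travel": [
    [0,0,0],
    [0,0,0],
    [0,0,0]
  ],
  "turn": [
    [0,0,0],
    [0,0,0],
    [0,0,0]
  ]
}}

```text
t: 47.52
tcp_pos: [0.3899, 0.2238, 0.058]
tool_rot: [0.001, 1.0, 0.002, 0.004]
force: [-1.9, 4.9, 7.2]
finger_gap: 0.0
gripper_force: 3.1
```

Call:
{"name": "apply_moves", "arguments": {
  "claw": [-1,-1,-1,-1,-1],
  "travel": [
    [0,0,-0.02],
    [0,0,-0.06],
    [0,0,-0.11],
    [0,0,-0.16],
    [0,0,-0.21]
  ],
  "turn": [
    [0,0,0],
    [0,0,0],
    [0,0,0],
    [0,0,0],
    [0,0,0]
  ]
}}

```text
t: 47.93
tcp_pos: [0.3883, 0.2224, 0.227]
tool_rot: [0.001, 1.0, 0.001, 0.003]
force: [1.0, -0.1, -0.5]
finger_gap: 0.002
gripper_force: 0.0
```

Call:
{"name": "apply_moves", "arguments": {
  "claw": [-1,-1,-1,-1,-1],
  "travel": [
    [0,0,-0.05],
    [0,0,-0.08],
    [0,0,-0.08],
    [0,0,-0.08],
    [0,0,-0.08]
  ],
  "turn": [
    [0,0,0],
    [0,0,0],
    [0,0,0],
    [0,0,0],
    [0,0,0]
  ]
}}

```text
t: 48.35
tcp_pos: [0.3875, 0.2222, 0.2884]
tool_rot: [0.001, 1.0, 0.001, 0.002]
force: [0.5, 0.4, -0.5]
finger_gap: -0.004
gripper_force: 0.0
```

```bash
python3 - <<'E'
from h import *
log()
for x in(.449,.511,.573): print(x); held(.15,.30,x,.11,('scene',))
s=snap('scene','s5'); s2=cv2.imread('pics/s4.png'); a=cv2.imread('pics/s5.png'); d=cv2.absdiff(a,s2).max(2); print('changed',[(int(v),int(c[0]),int(c[1])) for v,c,_ in blobs((d>60).astype(np.uint8),60)])
E
```

```text
t 48.35 tcp [0.3875 0.2222 0.2884] q [ 0.27  0.21  1.79  0.    1.14 -1.3 ] F [ 0.5  0.4 -0.5] gap -0.004 gf 0.0
0.449
scene foot y 0.175 cap side y 0.2841
   (np.float64(0.18), 68, np.float64(0.4547), np.float64(0.1195))
   (np.float64(0.192), 62, np.float64(0.4512), np.float64(0.1211))
   (np.float64(0.204), 61, np.float64(0.448), np.float64(0.1225))
   (np.float64(0.216), 43, np.float64(0.4557), np.float64(0.1219))
   (np.float64(0.228), 51, np.float64(0.4568), np.float64(0.1213))
   (np.float64(0.24), 55, np.float64(0.4519), np.float64(0.1225))
   (np.float64(0.252), 65, np.float64(0.4598), np.float64(0.1206))
   (np.float64(0.264), 44, np.float64(0.4554), np.float64(0.1213))
   (np.float64(0.276), 33, np.float64(0.4541), np.float64(0.1223))
0.511
scene foot y 0.1754 cap side y 0.2813
   (np.float64(0.18), 64, np.float64(0.5157), np.float64(0.1189))
   (np.float64(0.192), 67, np.float64(0.513), np.float64(0.1205))
   (np.float64(0.204), 58, np.float64(0.5133), np.float64(0.1206))
   (np.float64(0.216), 48, np.float64(0.5131), np.float64(0.1214))
   (np.float64(0.228), 52, np.float
[... 476 characters left out ...]
(np.float64(0.192), 74, np.float64(0.5739), np.float64(0.1211))
   (np.float64(0.204), 64, np.float64(0.5761), np.float64(0.1215))
   (np.float64(0.216), 49, np.float64(0.5769), np.float64(0.1205))
   (np.float64(0.228), 57, np.float64(0.5761), np.float64(0.122))
   (np.float64(0.24), 59, np.float64(0.5696), np.float64(0.1214))
   (np.float64(0.252), 71, np.float64(0.5733), np.float64(0.1215))
   (np.float64(0.264), 49, np.float64(0.5783), np.float64(0.1216))
   (np.float64(0.276), 34, np.float64(0.5773), np.float64(0.1214))
changed [(512, 370, 8), (647, 459, 6), (1292, 485, 44), (1626, 362, 70), (202, 245, 61), (112, 229, 76), (2207, 434, 98), (70, 151, 76), (184, 152, 92), (408, 270, 137)]
```

View pics/s5.png

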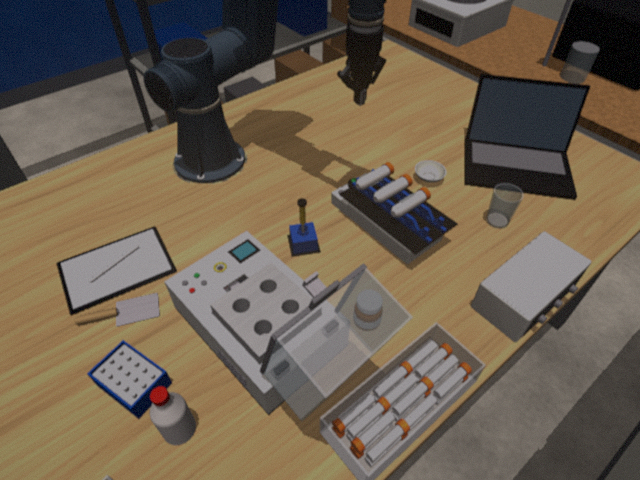

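The three tubes at (390,188) are unchanged, the pin is in its stand, the hood is open, and the robot is touching nothing. Handing in.

```bash
python3 -c "
from station import manip
print(manip.sign_off())"
```

```text
the job is handed in; nothing more can be done
None
```

The job is handed in: the hood is open and the pin is back in its stand, all three tubes present (tube4's well was empty) lie level in notches 1 to 3, centred to about 3 mm or better by camera, and the start button was then pressed to its stop.

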